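# Load the blank magazine and drop its gate latch

## Robot

A 6-joint arm with a two-finger parallel gripper is mounted at the origin on a cart in front of the work surface, level with it; the furniture and walls round the work are solid. World frame = base frame: x ahead of the robot, y to its left, z up, the work surface at z = 0. Lengths are in m, angles in degrees, forces in N, time in s.
With the tool pointing down it reaches from about 0.35 to 0.875 m from the base axis. Payload 4.2 kg.
Tool frame: the origin (TCP) lies at the very end of the fingers, on their centre line; the grasp point (between the pads) lies r.pinch_z behind it (r.pinch_z is the distance from the TCP to the grasp point, in m); y points along the fingers, z is the direction in which the jaws open and shut, and the axes are right-handed (so a half turn about y gives the same grasp; the last joint's range is limited). The gripper opens to 87 mm and grips with 3 to 60 N. Pads are 19 mm wide; open, the fingers measure 117 mm over their backs; the gripper's body (75 mm by 190 mm) begins 51 mm behind the grasp point.
Start: joints at [84.145, 22.042, 0.453, 0, -68.411, -14.817], TCP at [0.221, 0.585, 0.193] pointing down, gripper open.
Joint ranges: [-179.83, 179.83], [-69.29, 118.12], [-61.27, 80.66], [-181.25, 117.63], [-171.15, -9.14], [-177.46, 177.46]. Speed limits (degrees/s): [159.86, 159.86, 180, 180, 180, 180].

## Interface

Orientations are given as a 3x3 rotation matrix whose columns are the frame's x, y, z axes.
In Python, from station import sense, capture, camera_params, r gives the robot as it stands.
- The arm moves only by the tool move_arm, never from a script. Its argument "increments" is text: rows parted by semicolons, each of 7 numbers parted by spaces: the closure, from -1 (fully open) to 1 (shut), so that 0 is half open, then the shift along the tool's x, y, z in m, then the turn, a rotation vector about the tool's x, y, z in rad. In form: hand x y z wx wy wz; .... A call has 1 to 8 rows; each row is the pose to reach, as a shift and turn from the pose commanded when the call began, along the tool's axes at that moment; what a row does not reach only later rows make up. A row lasts 1/10 s, in which the tool goes at most 50 mm and 8.59 degrees, less where a joint would pass 70% of its speed; a pose out of reach is approached as far as the arm can. A call with a gripper value outside its range is refused whole. The fingers move at their own pace and stop on an object; the grip force is fixed at half the most. Time passes only in rows, so rows that repeat a pose let the fingers close. It gives the time, the measured TCP pose, the force and the opening at its end, in the units of the state.
- sense(): the state, without advancing time (a new reading comes with each control period).
- capture(name): name is "side" or "top" or "wrist"; returns (picture, depth): 400x640x3 uint8, red, green, blue; 400x640 float32, m along the optical axis (not along the pixel's ray), 0 where there is no reading.
- camera_params(name): a dict with "fx", "fy", "cx", "cy" (pixels), "distortion" ([k1, k2, p1, p2, k3] as OpenCV has them; the pictures are not rectified), "xyz" and "orientation" of the camera in the world. Camera axes: x right, y down, z forward; pixel columns grow to the right and rows downward; lengths in m; the calibration is good to about 2 mm. A picture is of the moment at which its call begins: read the wrist's pose just before it. camera_params takes no time and is no camera call; for the wrist camera it gives the pose at the moment of the call.
- r.finish_job(): hands the job in, once; it reports no verdict.
The state is a dict: "time_s": time; "joints": joint angles; "joint_velocities": joint speeds; "effort": joint torques, N m; "tcp_pos": TCP position; "ee_rot": TCP orientation; "wrist_force": force on the tool from outside, world axes, zero at the start; "moment": the same for the moment, N m; "gripper_width": opening from 0.0 (shut) to 1.0 (fully open).
Only numpy, scipy, OpenCV 4.12 (cv2) and the standard library are available. Lean on these libraries where they do the work, as an engineer would, in place of code of your own. Each camera call takes 0.05 s, during which the arm holds its last target.

## Task

Load this magazine for the milling unit: push the blank that stands out of its top deck fully home, then lift the latch bar by its red ball knob, swing the sprung gate shut so that the bar passes over the keeper's nose, and let the bar down into the notch, so that the gate stays shut by itself. Feel for the notch gently: do not ram the brittle blank or force the bar against the keeper, and leave everything else on the bench where it is.

Things in the scene. Friction and masses are not known exactly. Their poses are not given: they have to be found in the camera images.
- magazine: Grey sheet-metal rack for milling blanks, fixed, 134 deep (x), 134 wide (y), 98 high mm; three decks, the lower two full. Origin on the bench below the middle of its open front edge; x points in to the back wall (inner face at x = 130), y to the keeper's side, z up. Top deck surface at z = 70, open above; side walls 4 thick, 126 apart, tops at z = 98.
- blank: Milling blank: cream disc in a dark square cassette, 119 (x) x 121 (y) mm, solid edge 14 high, about 0.2 kg, loose. It lies flat on the magazine's top deck between the walls and stands out of the front. Origin at the middle of its underside, axes as the magazine's; front edge 59.5 towards -x. Fully home, against the back wall, its origin is at magazine x = 70.5.
- gate (a joint): Gate: dark frame with clear pane, 132 long, 8 thick, top at z = 94, upright hinge at magazine x = -18, y = -72 mm. 0 rad = shut, running along magazine +y; it opens to -x, positive = open. A spring always pushes it open (rest near 1.65), with about 2.5 N at the knob when nearly shut: let go unlatched it swings open. Latched it rests between -0.08 and 0.08, as the keeper is set; stop at -0.12.
- gate_hinge (a point): Point on the gate's hinge axis, 84 mm above the bench. Gate frame: origin on this axis at bench height, z up, y along the gate to its free end, x through it to the magazine's inside (parallel to the magazine's axes when shut).
- latch_bar (a joint): Steel gravity bar on the gate's outer face, 8 mm thick (gate x), 12 high, 0.09 kg, turning up about its pivot. 0 rad = level, on its stop, underside at z = 78; positive = free end up; to 0.5. It reaches 134 from the pivot, past the gate's free end, and crosses the keeper 117 from the pivot: there 0.11 rad just clears the nose, and above 0.22 it would clear the rear wall too.
- latch_pivot (a point): Pivot of the latch bar, on the bar's middle line: gate x = -10, y = 28, z = 84 mm; its axis is parallel to the gate's x.
- knob (a point): Centre of the red ball knob, 24 mm across, on a 9 mm stem standing up from the latch bar: 94 mm from the pivot along the bar, 46 above its middle line (130 above the bench with the bar level). It moves with bar and gate. Pinched level through the ball's centre, across the gate, it lets the bar turn between the fingers.
- keeper_screws (a point): Fixed point between the two screws in a long slot that hold the keeper, a brass plate 8 mm thick (y) outside the magazine's wall at y = 69 to 77. From front to back (magazine x) it has a nose 7 thick, top at z = 90; the notch, 10.5 wide for the 8 mm bar, floor at z = 76; and a rear wall, top at z = 104, that stops a bar lifted over the nose only.
- notch_nominal (a point): Middle of the notch's floor if the keeper stood at mid-setting: magazine x = -28, y = 73, z = 76 mm. The keeper is screwed tight up to 9 mm nearer or farther along magazine x, differently each time, and this point does NOT show it: find the notch by touch, for instance by easing the lifted bar against the rear wall and then backing off about 1 mm to lower it.
- separator_bottle: White bottle with blue cap, 42 across, 103 high mm; origin under its middle. A bystander: leave it.
- stain_bottle: Small bottle with black cap, 30 across, 70 high mm; origin under its middle. A bystander: leave it.
- dappen_glass: Small clear glass, 48 across, 61 high mm; origin under its middle. A bystander: leave it.
- polishing_tin: Round tin with blue lid, 64 across, 28 high mm; origin under its middle. A bystander: leave it.
- plaster_model: Beige plaster arch model, 62 x 66 x 28 mm; origin under its middle. A bystander: leave it.
- tray: White plastic tray, 182 x 187 x 70 mm; origin under its middle. A bystander: leave it.
- calliper: Steel calliper lying flat, 157 long, 58 wide mm; origin under its middle. A bystander: leave it.

How it is judged:
By the outcome, as a careful person would: the job done as asked, in the order asked, and still so for the second after the job is handed in, with the robot touching nothing.
It also fails if it takes over 64 s, if anything falls off the work surface, if the arm or the gripper's body presses on something with over 40 N, if the wrist force passes 120 N, or if a joint passes its speed limit or range.

## Working session

There is one attempt and no reset: what is moved stays moved. The work goes in short steps, Python scripts to look and compute and a tool call to move; the robot and the scene stay as the last step left them, time stands still between calls to the robot, and variables do not carry over. Pictures are saved under pics/ and viewed, and the job is handed in when it is done.

Besides the shell and the picture viewer there is one more tool, called after "Request:" by a JSON object that holds its "method" and its "body". move_arm: Moves the arm, as the interface text tells. Its arguments: {"type":"object","properties":{"increments":{"type":"string"}},"required":["increments"]}

```bash
ls; mkdir -p pics; python3 - <<'E'
from station import sense,capture,camera_params,r
import cv2,numpy as np
for n in ["side","top","wrist"]:
    p=camera_params(n);print(n,p)
    im,d=capture(n);np.savez(f"pics/{n}0.npz",im=im,d=d)
    cv2.imwrite(f"pics/{n}0.png",im[:,:,::-1])
s=sense();print(s);print(r.pinch_z)
E
```

```text
pics
side {'fx': 396.96866388502445, 'fy': 396.96866388502445, 'cx': 319.1442891729832, 'cy': 196.949921641796, 'distortion': array([0.00452606, 0.        , 0.        , 0.        , 0.        ]), 'xyz': array([0.27663522, 0.91697124, 0.4772606 ]), 'orientation': array([[-0.97437524, -0.06986975,  0.21380156],
       [-0.22420098,  0.37808732, -0.8982115 ],
       [-0.01807784, -0.92312957, -0.38406379]])}
top {'fx': 511.7104837498163, 'fy': 511.7104837498163, 'cx': 316.0314470543988, 'cy': 192.35282076019288, 'distortion': array([-0.07484134,  0.        ,  0.        ,  0.        ,  0.        ]), 'xyz': array([0.38919754, 0.01733521, 1.52770231]), 'orientation': array([[-0.02864603, -0.99622187,  0.08198406],
       [-0.99958496,  0.02829888, -0.00539338],
       [ 0.00305294, -0.08210453, -0.99661905]])}
wrist {'fx': 348.33469544847384, 'fy': 348.33469544847384, 'cx': 316.5257159768169, 'cy': 198.94076591535617, 'distortion': array([-0.02296942,  0.        ,  0.        ,  0.        ,  0.        ]), 'xyz': array([0.29215089, 0.55821769, 0.38445824]), 'orientation': array([[-0.35284019,
[... 225 characters left out ...]
2,
       -6.84083406e+01, -1.48172865e+01]), 'joint_velocities': array([ 0.00179654, -0.1492062 ,  0.23882499,  0.16142158,  0.02158993,
       -0.01237475]), 'effort': array([-2.72726747e-04, -3.91050839e+01,  1.87588567e+01,  4.22239244e+00,
        1.23869040e-02, -1.36472813e-04]), 'tcp_pos': array([0.22043735, 0.58431657, 0.1926141 ]), 'ee_rot': array([[-9.35579111e-01, -4.75083784e-04, -3.53116839e-01],
       [ 3.53117144e-01, -1.55221031e-03, -9.35577829e-01],
       [-1.03633744e-04, -9.99998682e-01,  1.61997577e-03]]), 'wrist_force': array([ 0.27007743, -0.47415932,  0.26724023]), 'moment': array([ 0.09098332, -0.03087997,  0.01950304]), 'gripper_width': 0.9982442537690064}
0.0187
```

View pics/side0.png

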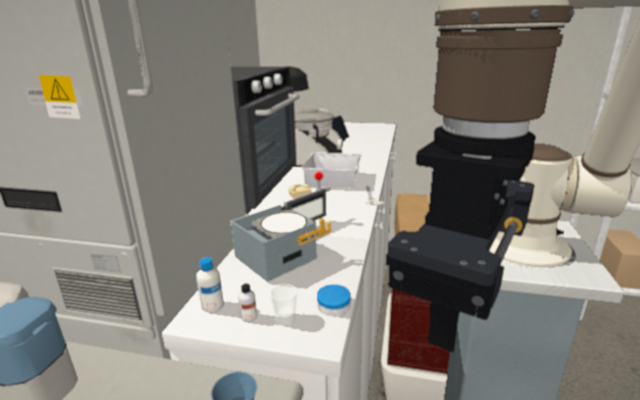

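View pics/top0.png

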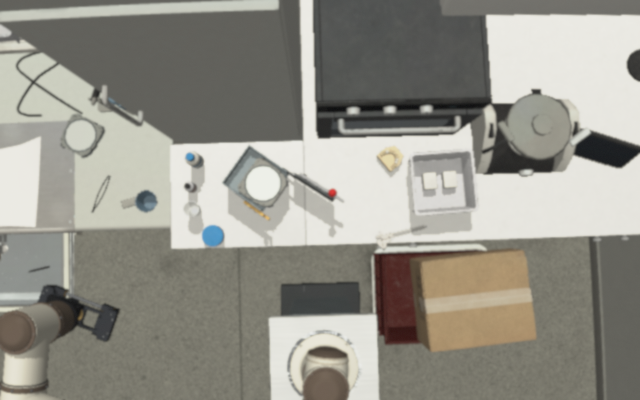

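View pics/wrist0.png

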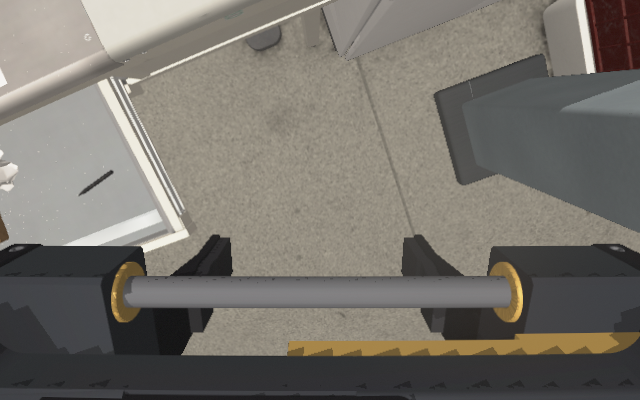

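```bash
python3 - <<'E'
import cv2,numpy as np
t=cv2.imread("pics/top0.png")[130:240,170:350];cv2.imwrite("pics/top0c.png",cv2.resize(t,None,fx=4.4,fy=4.4,interpolation=cv2.INTER_CUBIC))
t=cv2.imread("pics/side0.png")[160:285,220:380];cv2.imwrite("pics/side0c.png",cv2.resize(t,None,fx=4.6,fy=4.6,interpolation=cv2.INTER_CUBIC))
E
```

```text
(no output)
```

View pics/top0c.png

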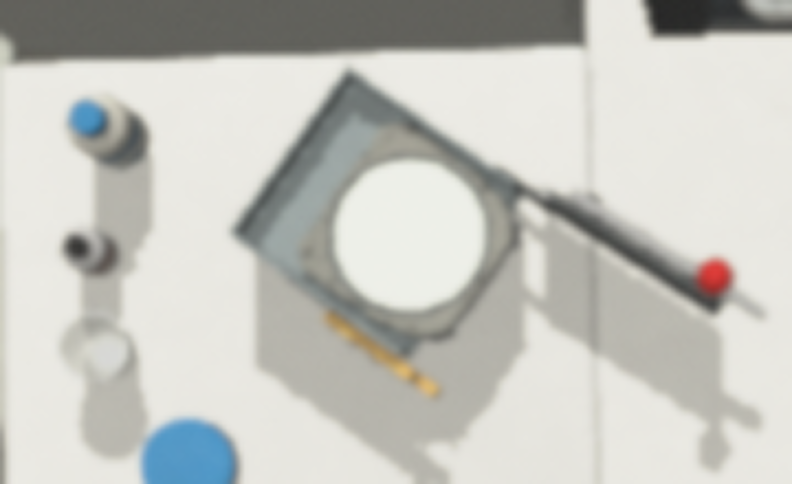

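View pics/side0c.png

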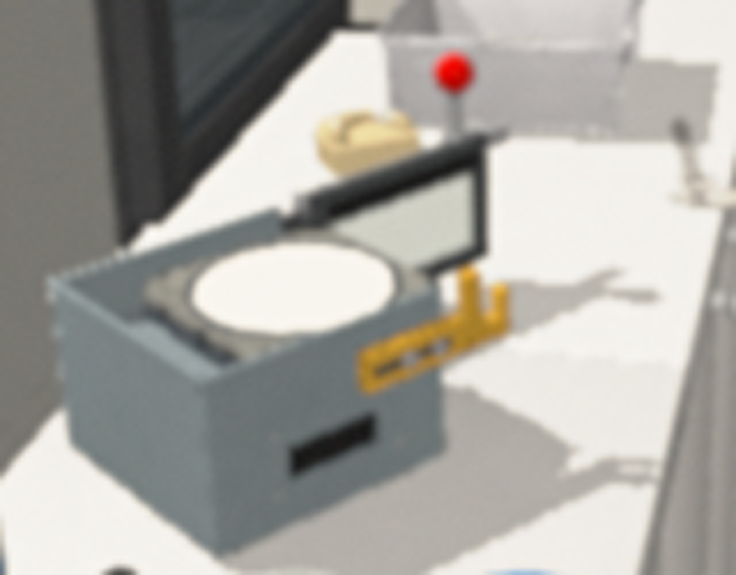

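```bash
cat > h.py <<'E'
import numpy as np,cv2
from scipy.optimize import least_squares
def ray(p,uv):
    K=np.array([[p['fx'],0,p['cx']],[0,p['fy'],p['cy']],[0,0,1]])
    q=cv2.undistortPoints(np.array([[uv]],float),K,p['distortion'])[0,0]
    return p['orientation']@np.array([q[0],q[1],1.])
def onz(p,uv,z):
    d=ray(p,uv);return p['xyz']+d*(z-p['xyz'][2])/d[2]
def proj(p,P):
    K=np.array([[p['fx'],0,p['cx']],[0,p['fy'],p['cy']],[0,0,1]])
    R=p['orientation'].T
    return cv2.projectPoints(np.atleast_2d(P).astype(float),cv2.Rodrigues(R)[0],-R@p['xyz'],K,p['distortion'])[0][:,0]
def mag2w(m,P): # m=x,y,th ; P in mm
    P=np.atleast_2d(P)/1000.;c,s=np.cos(m[2]),np.sin(m[2])
    return np.c_[m[0]+c*P[:,0]-s*P[:,1],m[1]+s*P[:,0]+c*P[:,1],P[:,2]]
def gate2w(m,g,P): # gate frame mm
    P=np.atleast_2d(P).astype(float);c,s=np.cos(g),np.sin(g)
    # y axis at angle g: opens to -x => rotation +g about z: y->(-sin,cos)
    Q=np.c_[-18+c*P[:,0]-s*P[:,1],-72+s*P[:,0]+c*P[:,1],P[:,2]]
    return mag2w(m,Q)
E
python3 - <<'E'
from h import *
from station import camera_params
pt=camera_params("top");ps=camera_params("side")
T=lambda u,v:(170+u/4.4,130+v/4.4)
S=lambda u,v:(220+u/4.6,160+v/4.6)
obs=[(pt,T(350,72),(134,-67,98)),(pt,T(236,232),(134,67,98)),(pt,T(405,352),(0,67,98)),
(ps,S(55,285),(134,-67,98)),(ps,S(208,382),(134,67,98)),(ps,S(440,292),(0,67,98)),(ps,S(220,553),(134,67,0)),(ps,S(447,450),(0,67,0))]
f=lambda m:np.concatenate([(proj(p,mag2w(m,P))[0]-np.array(uv)) for p,uv,P in obs])
s=least_squares(f,[.5,.2,.9]);m=s.x;print(m,np.degrees(m[2]));print(f(m).reshape(-1,2).round(1))
print(mag2w(m,[(134,-67,98),(0,67,98),(0,0,0),(-28,73,76)]))
k=onz(pt,T(715,275),.13);print('knob',k)
for g in (1.5,1.6,1.65,1.7): print(g,gate2w(m,g,(-10,122,130)),proj(pt,gate2w(m,g,(-10,122,130))),T(715,275),proj(ps,gate2w(m,g,(-10,122,130))),S(453,73))
E
```

```text
[0.51672862 0.12346483 0.94511724] 54.15122888454639
[[ 0.3 -2.4]
 [-0.9  0.2]
 [-0.3 -0.3]
 [-0.8 -2.2]
 [ 0.2 -1.7]
 [ 1.2 -2.6]
 [ 0.9  3. ]
 [ 0.5  1.9]]
[[0.64951332 0.19284222 0.098     ]
 [0.46242072 0.16270324 0.098     ]
 [0.51672862 0.12346483 0.        ]
 [0.44115919 0.14352129 0.076     ]]
knob [ 0.50248914 -0.03534132  0.13      ]
1.5 [[ 0.49395357 -0.03329435  0.13      ]] [[331.8508098 195.6249384]] (332.5, 192.5) [[322.05562799 176.24373717]] (318.47826086956525, 175.8695652173913)
1.6 [[ 0.50428982 -0.03984241  0.13      ]] [[334.12005596 191.79917296]] (332.5, 192.5) [[318.75369542 175.18563628]] (318.47826086956525, 175.8695652173913)
1.65 [[ 0.50969043 -0.04272089  0.13      ]] [[335.10668897 189.80781624]] (332.5, 192.5) [[317.00158349 174.7068375 ]] (318.47826086956525, 175.8695652173913)
1.7 [[ 0.51522815 -0.04532585  0.13      ]] [[335.99138765 187.77087832]] (332.5, 192.5) [[315.18737787 174.26228014]] (318.47826086956525, 175.8695652173913)
```

Request:
{"method": "move_arm", "body": {"increments": "1 -0.035 -0.010 0.032 0 0.14 0; 1 -0.070 -0.020 0.064 0 0.28 0; 1 -0.105 -0.030 0.096 0 0.42 0; 1 -0.140 -0.040 0.128 0 0.56 0; 1 -0.175 -0.050 0.160 0 0.70 0; 1 -0.210 -0.057 0.192 0 0.84 0; 1 -0.245 -0.057 0.224 0 0.98 0; 1 -0.280 -0.057 0.256 0 1.12 0"}}

```text
time_s: 0.95
tcp_pos: [0.3925, 0.2446, 0.2508]
ee_rot: [[-0.085, 0.0, -0.996], [0.996, 0.001, -0.085], [0.001, -1.0, -0.001]]
wrist_force: [0.8, -0.1, 0.9]
gripper_width: 0.357
```

```bash
cat >> h.py <<'E'
def totool(s,target,yaw):
    "shift in tool axes and turn about tool y to reach world target (TCP), x-axis yaw rad, tool down"
    R=s['ee_rot'];d=R.T@(np.array(target)-s['tcp_pos'])
    c,sn=np.cos(yaw),np.sin(yaw)
    Rt=np.array([[c,0,-sn],[sn,0,c],[0,-1,0]])
    rv=cv2.Rodrigues(R.T@Rt)[0].ravel()
    return d,rv
E
python3 - <<'E'
from h import *
from station import sense
s=sense();print(s['time_s'],s['tcp_pos'],s['joints'],s['ee_rot'][:,0])
print(totool(s,(.482,.075,.25),.945))
E
```

```text
0.95 [0.39254779 0.24461414 0.25078069] [ 5.21352213e+01  3.57086198e+00 -1.55319891e+01 -7.73159726e-03
 -7.08441967e+01 -4.72757915e+01] [-8.46675225e-02  9.96408965e-01  7.65446097e-04]
(array([-0.17657934,  0.00068541, -0.07476985]), array([2.38778221e-04, 7.10565103e-01, 9.22459192e-04]))
```

Request:
{"method": "move_arm", "body": {"increments": "1 -0.035 0 -0.015 0 0.14 0; 1 -0.070 0 -0.030 0 0.28 0; 1 -0.105 0 -0.045 0 0.42 0; 1 -0.140 0 -0.060 0 0.56 0; 1 -0.160 0 -0.070 0 0.65 0; 1 -0.160 0 -0.070 0 0.65 0; 1 -0.160 0 -0.070 0 0.65 0"}}

```text
time_s: 1.65
tcp_pos: [0.4761, 0.0931, 0.2501]
ee_rot: [[0.531, -0.001, -0.847], [0.847, -0.0, 0.531], [-0.0, -1.0, 0.001]]
wrist_force: [-0.2, -0.1, -0.2]
gripper_width: 0.003
```

```bash
python3 - <<'E'
from h import *
from station import sense,capture,camera_params
import pickle
s=sense();print(s['time_s'],s['tcp_pos'],s['joints'],s['ee_rot'][:,0],s['wrist_force'])
P=camera_params("wrist");im,d=capture("wrist")
pickle.dump((P,im,d),open("pics/w1.pkl","wb"))
cv2.imwrite("pics/w1.png",im[:,:,::-1])
E
```

```text
1.65 [0.47607517 0.09307741 0.25009701] [ 3.02817478e+01  6.02223802e+00 -1.28835377e+01 -2.08313638e-02
 -7.11352350e+01 -6.23612261e+01] [ 5.31194652e-01  8.47249677e-01 -4.74550064e-04] [-0.15519407 -0.12186904 -0.221958  ]
```

View pics/w1.png

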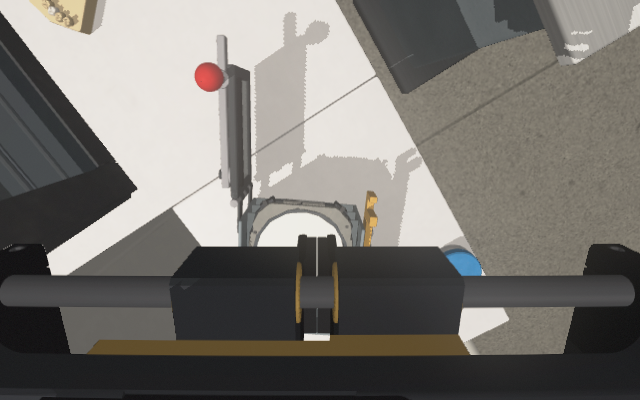

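```bash
python3 - <<'E'
import cv2
t=cv2.imread("pics/w1.png")
cv2.imwrite("pics/w1c.png",cv2.resize(t[170:270,220:400],None,fx=4.4,fy=4.4,interpolation=cv2.INTER_CUBIC))
cv2.imwrite("pics/w1d.png",cv2.resize(t[25:215,170:270],None,fx=3,fy=3,interpolation=cv2.INTER_CUBIC))
E
```

```text
(no output)
```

View pics/w1c.png

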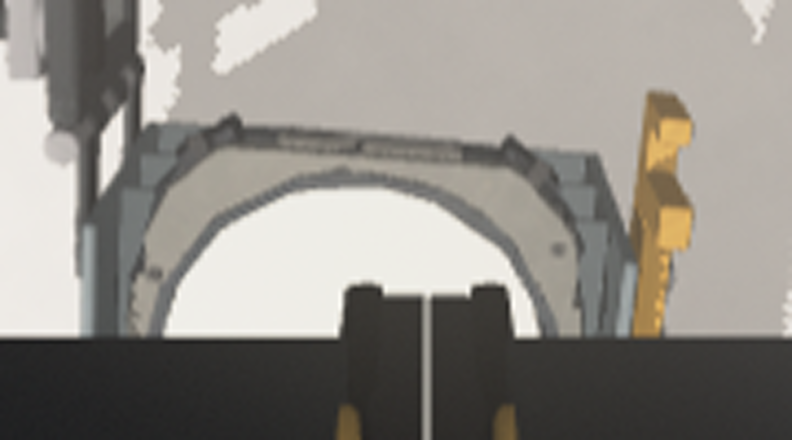

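View pics/w1d.png

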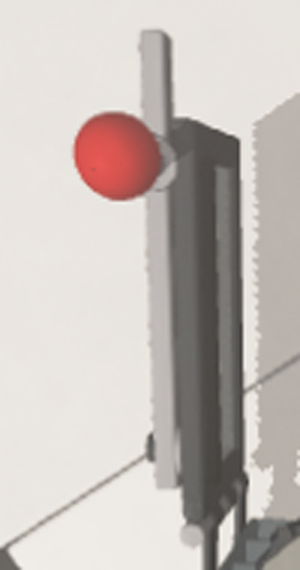

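```bash
python3 - <<'E'
from h import *
from station import camera_params
import pickle
pw,im,d=pickle.load(open("pics/w1.pkl","rb"))
pt=camera_params("top");ps=camera_params("side")
T=lambda u,v:(170+u/4.4,130+v/4.4)
S=lambda u,v:(220+u/4.6,160+v/4.6)
W=lambda u,v:(220+u/4.4,170+v/4.4)
D=lambda u,v:(170+u/3,25+v/3)
obs=[(pt,T(350,72),(134,-67,98)),(pt,T(236,232),(134,67,98)),(pt,T(405,352),(0,67,98)),
(ps,S(55,285),(134,-67,98)),(ps,S(208,382),(134,67,98)),(ps,S(440,292),(0,67,98)),(ps,S(220,553),(134,67,0)),(ps,S(447,450),(0,67,0)),
(pw,W(82,225),(0,-67,98)),(pw,W(634,263),(0,67,98)),(pw,W(150,125),(0,-67,0)),(pw,W(598,155),(0,67,0))]
w=np.array([1]*8+[2.5]*4)
def f0(m): return np.array([(proj(p,mag2w(m,P))[0]-np.array(uv)) for p,uv,P in obs])
s=least_squares(lambda m:(f0(m)*w[:,None]).ravel(),[.5,.2,.9],loss='soft_l1');m=s.x;print(m,np.degrees(m[2]));print(f0(m).round(1))
for uv in [W(240,125),W(372,140),W(505,150)]:
    q=onz(pw,uv,.084);c,sn=np.cos(m[2]),np.sin(m[2]);e=q[:2]-m[:2];print('blank front mag',(c*e[0]+sn*e[1])*1e3,(-sn*e[0]+c*e[1])*1e3)
ko=[(pw,D(117,156)),(pt,T(715,275)),(ps,S(453,73))]
for p,uv in ko:
    q=onz(p,uv,.13);print('knob z.13',q)
g=least_squares(lambda g:np.concatenate([proj(p,gate2w(m,g[0],(-10,122,130)))[0]-np.array(uv) for p,uv in ko[:1]]),[1.6]);print('gate',g.x,g.fun,gate2w(m,g.x[0],(-10,122,130)))
q=onz(pw,D(153,33),.09);print('bar tip',q,gate2w(m,g.x[0],(-10,162,90)))
# keeper
for uv in [W(650,95),W(690,122)]:
    q=onz(pw,uv,.09);e=q[:2]-m[:2];print('nose front',(c*e[0]+sn*e[1])*1e3,(-sn*e[0]+c*e[1])*1e3)
for uv in [W(642,165),W(690,208)]:
    q=onz(pw,uv,.104);e=q[:2]-m[:2];print('rearwall front',(c*e[0]+sn*e[1])*1e3,(-sn*e[0]+c*e[1])*1e3)
E
```

```text
[0.51679248 0.13031541 0.94107528] 53.919642014352306
[[-1.9 -2.5]
 [-3.3  0. ]
 [-2.8 -0.3]
 [-2.2 -1. ]
 [-1.3 -0. ]
 [ 0.3 -1.2]
 [-0.5  4.8]
 [-0.3  3.5]
 [-0.3  0.3]
 [ 1.4  0. ]
 [ 0.2 -2.2]
 [-0.5 -2.2]]
blank front mag -23.675576286830815 -31.490230505845332
blank front mag -22.112171748896344 0.7600410221284757
blank front mag -21.82924705546943 33.32359796359448
knob z.13 [ 0.50371203 -0.03437672  0.13      ]
knob z.13 [ 0.50248914 -0.03534132  0.13      ]
knob z.13 [ 0.50379362 -0.0344996   0.13      ]
gate [1.60659071] [0.08503594 1.53610033] [[ 0.50439566 -0.03333788  0.13      ]]
bar tip [ 0.48114573 -0.06577125  0.09      ] [[ 0.48201087 -0.06648787  0.09      ]]
nose front -39.659554167875505 66.12051838544231
nose front -33.683803495526185 76.41256480885922
rearwall front -26.428549778982116 63.724599281011805
rearwall front -16.739389855541123 76.0667251745537
```

```bash
python3 - <<'E'
from h import *
from station import sense
s=sense();m=[.5168,.1303,.941]
t=mag2w(m,(-52,0,77))[0];print(t,totool(s,t,m[2]))
E
```

```text
[0.48617303 0.08827633 0.077     ] (array([ 0.0009552 ,  0.17323112, -0.01157292]), array([-0.00046782,  0.07084897, -0.00023212]))
```

Request:
{"method": "move_arm", "body": {"increments": "1 0.001 0.040 -0.006 0 0.035 0; 1 0.001 0.085 -0.012 0 0.071 0; 1 0.001 0.125 -0.012 0 0.071 0; 1 0.001 0.155 -0.012 0 0.071 0; 1 0.001 0.173 -0.012 0 0.071 0; 1 0.001 0.173 -0.012 0 0.071 0; 1 0.001 0.173 -0.012 0 0.071 0"}}

```text
time_s: 2.4
tcp_pos: [0.4872, 0.0888, 0.078]
ee_rot: [[0.588, 0.001, -0.809], [0.809, -0.0, 0.588], [0.0, -1.0, -0.001]]
wrist_force: [-0.6, 0.7, 0.4]
gripper_width: 0.003
```

```bash
cat > st.py <<'E'
from h import *
from station import sense
s=sense();m=[.5168,.1303,.941]
c,sn=np.cos(m[2]),np.sin(m[2]);e=(s['tcp_pos'][:2]-m[:2])*1e3
R=s['ee_rot']
print('t',s['time_s'],'mag',(c*e[0]+sn*e[1]).round(1),(-sn*e[0]+c*e[1]).round(1),'z',s['tcp_pos'][2].round(4),'yaw-th',(np.degrees(np.arctan2(R[1,0],R[0,0])-m[2])).round(2),'F tool',(R.T@s['wrist_force']).round(2),'M',(R.T@s['moment']).round(2),'w',s['gripper_width'])
E
python3 st.py; python3 - <<'E'
from station import capture
import cv2
im,d=capture("side");cv2.imwrite("pics/s2.png",cv2.resize(im[130:300,200:420,::-1],None,fx=3.5,fy=3.5,interpolation=cv2.INTER_CUBIC))
E
```

```text
t 2.4 mag -51.0 -0.6 z 0.078 yaw-th 0.06 F tool [ 0.19 -0.42  0.91] M [-0.07  0.02 -0.12] w 0.003016866736129354
```

View pics/s2.png

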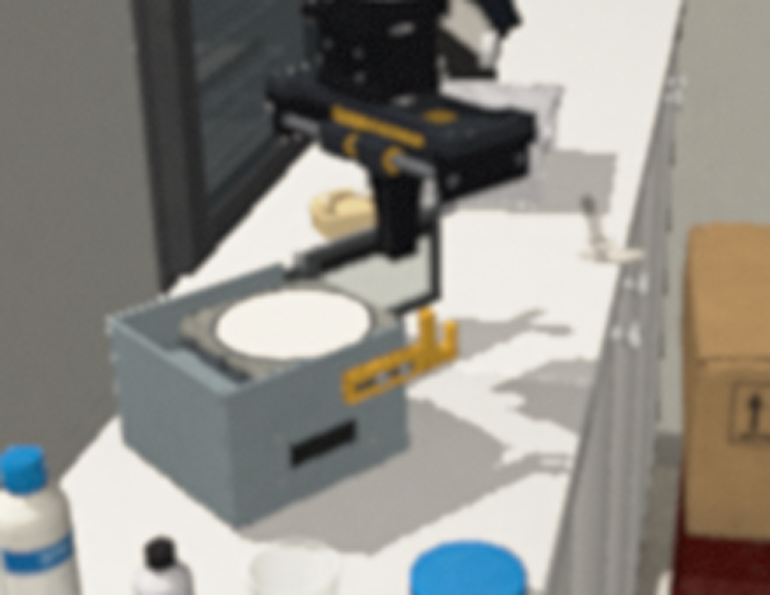

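Request:
{"method": "move_arm", "body": {"increments": "1 0.004 0 0.001 0 0 0; 1 0.008 0 0.001 0 0 0; 1 0.011 0 0.001 0 0 0; 1 0.013 0 0.001 0 0 0; 1 0.015 0 0.001 0 0 0; 1 0.017 0 0.001 0 0 0; 1 0.019 0 0.001 0 0 0; 1 0.021 0 0.001 0 0 0"}}

```text
time_s: 3.25
tcp_pos: [0.4987, 0.1054, 0.0774]
ee_rot: [[0.59, -0.0, -0.807], [0.807, -0.0, 0.59], [-0.0, -1.0, 0.0]]
wrist_force: [-0.1, -0.3, -0.1]
gripper_width: 0.009
```

```bash
python3 st.py
```

```text
t 3.25 mag -30.8 -0.0 z 0.0774 yaw-th -0.08 F tool [-0.31  0.07 -0.07] M [-0.04 -0.03 -0.11] w 0.00854750072873672
```

Request:
{"method": "move_arm", "body": {"increments": "1 0.0025 0 0 0 0 0; 1 0.005 0 0 0 0 0; 1 0.0075 0 0 0 0 0; 1 0.010 0 0 0 0 0; 1 0.0125 0 0 0 0 0; 1 0.015 0 0 0 0 0; 1 0.0175 0 0 0 0 0; 1 0.020 0 0 0 0 0"}}

```text
time_s: 4.05
tcp_pos: [0.5105, 0.1217, 0.0774]
ee_rot: [[0.59, 0.0, -0.807], [0.807, -0.0, 0.59], [0.0, -1.0, -0.0]]
wrist_force: [-0.2, -0.6, 0.8]
gripper_width: 0.004
```

```bash
python3 st.py;python3 - <<'E'
from station import capture
import cv2
im,d=capture("side");cv2.imwrite("pics/s3.png",cv2.resize(im[130:300,200:420,::-1],None,fx=3.5,fy=3.5,interpolation=cv2.INTER_CUBIC))
E
```

```text
t 4.05 mag -10.7 -0.0 z 0.0774 yaw-th -0.07 F tool [-0.62 -0.78 -0.24] M [-0.04  0.03 -0.1 ] w 0.0038187265818337983
```

View pics/s3.png

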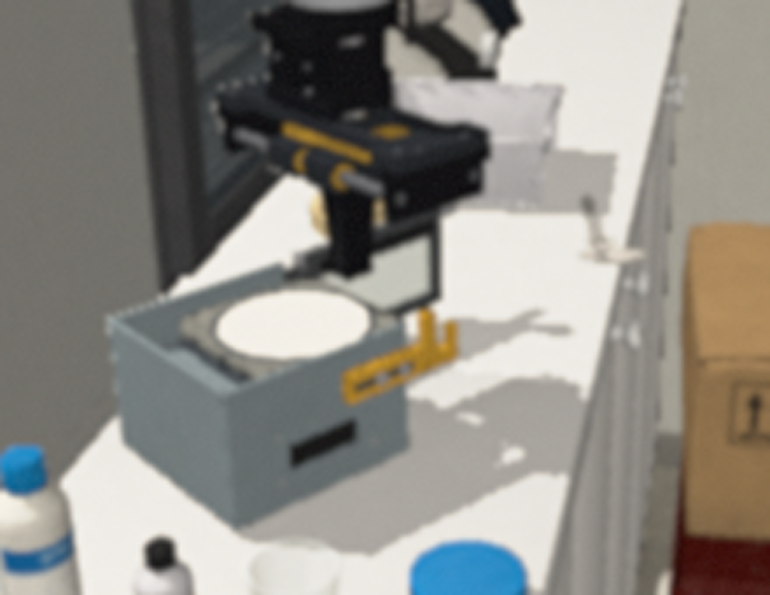

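```bash
python3 - <<'E'
from h import *
from station import capture,sense,camera_params
import pickle
s=sense();P=camera_params("wrist");im,d=capture("wrist");pickle.dump((P,im,d),open("pics/w4.pkl","wb"))
cv2.imwrite("pics/w4.png",im[:,:,::-1])
ps=camera_params("side")
u=proj(ps,s['tcp_pos'])[0];print(u,(u-[200,130])*3.5); print(proj(P,s['tcp_pos']))
im,d=capture("side");print(d[int(u[1])-8:int(u[1])+8:2,int(u[0])-6:int(u[0])+10:2].round(3)); q=ps['orientation'].T@(s['tcp_pos']-ps['xyz']);print(q)
E
```

```text
[300.66112405 219.48392096] [352.31393418 313.19372337]
[[316.06210569 231.62625112]]
[[0.94  0.94  1.006 1.01  1.018 1.018 1.024 1.029]
 [0.929 0.925 0.925 0.926 1.014 1.023 1.028 1.033]
 [0.914 0.914 0.914 0.918 0.915 0.917 1.026 1.035]
 [0.905 0.908 0.909 0.905 0.906 0.905 0.907 0.906]
 [0.897 0.897 0.894 0.897 0.894 0.895 0.894 0.897]
 [0.888 0.887 0.887 0.886 0.886 0.887 0.887 0.886]
 [0.875 0.877 0.876 0.878 0.878 0.882 0.877 0.877]
 [0.87  0.868 0.869 0.871 0.87  0.867 0.842 0.844]]
[-0.04272882  0.05209342  0.91772256]
```

View pics/w4.png

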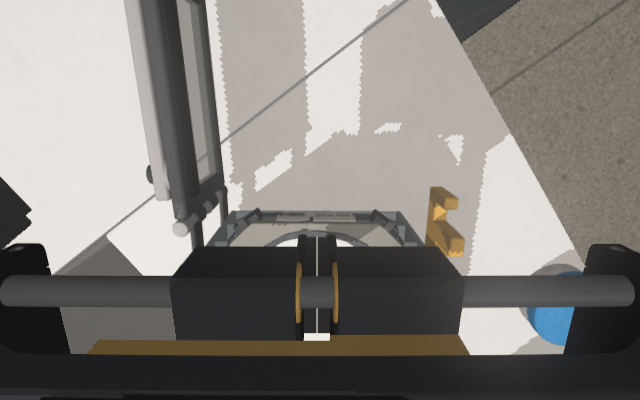

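```bash
python3 - <<'E'
from h import *
from station import capture,sense,camera_params
import pickle
def P3(p,d,u,v):
    z=d[v,u]; r_=ray(p,(u,v)); return p['xyz']+r_*z
m=[.5168,.1303,.941];c,sn=np.cos(m[2]),np.sin(m[2])
def mg(q): e=q[:2]-m[:2]; return np.array([c*e[0]+sn*e[1],-sn*e[0]+c*e[1],q[2]]).dot(1000).round(1)
for f in ("w1","w4"):
    pw,im,d=pickle.load(open(f"pics/{f}.pkl","rb"))
    if f=="w1": pts=[(280,210),(300,208),(330,210),(281,203),(300,202),(330,206),(300,230),(209,77),(225,100),(330,190),(376,197),(375,216),(230,225),(363,235)]
    else: pts=[(280,222),(300,216),(340,216),(350,222),(270,222),(310,245),(316,232),(300,200),(445,196),(450,240),(410,235)]
    for u,v in pts: print(f,(u,v),d[v,u].round(3),im[v,u],mg(P3(pw,d,u,v)))
ps=camera_params("side");im,d=capture("side")
for u,v in [(285,225),(300,217),(300,212),(290,240),(320,225),(233,220),(267,242),(298,195)]: print('s',(u,v),im[v,u],mg(P3(ps,d,u,v)))
E
```

```text
w1 (280, 210) 0.372 [170 163 153] [-12.3 -24.8  87.9]
w1 (300, 208) 0.373 [162 157 148] [-15.7  -3.6  86.8]
w1 (330, 210) 0.374 [169 163 152] [-15.4  28.6  85.9]
w1 (281, 203) 0.372 [108 104  98] [-19.7 -24.2  86.3]
w1 (300, 202) 0.379 [114 110 105] [-19.9  -4.2  78.6]
w1 (330, 206) 0.375 [94 92 87] [-19.2  28.4  83.5]
w1 (300, 230) 0.38 [238 237 231] [ 9.7 -2.2 86.1]
w1 (209, 77) 0.285 [217  84  80] [-140.4  -83.4  140.3]
w1 (225, 100) 0.339 [168 163 161] [-121.9  -82.9   89.8]
w1 (330, 190) 0.456 [184 178 171] [-15.5  31.9   0.3]
w1 (376, 197) 0.365 [183 147  93] [-34.7  75.3  90.9]
w1 (375, 216) 0.357 [122 102  74] [-17.9  74.1 103.8]
w1 (230, 225) 0.471 [237 233 229] [ 42.8 -99.   -0.2]
w1 (363, 235) 0.367 [155 161 160] [ 5.4 64.7 99.7]
w4 (280, 222) 0.196 [89 86 82] [-19.  -20.4  85. ]
w4 (300, 216) 0.203 [107 104  99] [-19.9  -9.5  77.1]
w4 (340, 216) 0.197 [104 101  98] [-21.7  13.5  82.6]
w4 (350, 222) 0.197 [99 96 91] [-18.6  19.1  83.9]
w4 (270, 222) 0.196 [85 83 78] [-18.9 -26.1  84.5]
w4 (310, 245) 0.164 [46 45 44] [-19.6  -2.9 118.2]
w4 (316, 232) 0.196 [111 111 111] [-13.7  -0.1  86.7]
w4 (300, 200) 0.28 [179 173 167] [ -7.2 -13.1   0.6]
w4 (445, 196) 0.189 [118  99  73] [-34.8  70.1  87.4]
w4 (450, 240) 0.178 [122 101  69] [-16.1  68.7 104.2]
w4 (410, 235) 0.231 [76 76 75] [ 1.4 62.3 54.1]
s (285, 225) [243 240 232] [44.4 13.9 87.1]
s (300, 217) [242 238 230] [-4.3  5.6 87.8]
s (300, 212) [194 194 183] [-65.1 -73.   54.7]
s (290, 240) [101 107 108] [69.6 65.  79.8]
s (320, 225) [184 147  85] [-7.8 71.1 90.2]
s (233, 220) [134 139 137] [127.8 -63.5  99.5]
s (267, 242) [111 119 120] [126.4  66.5  97.2]
s (298, 195) [17 16 20] [ -0.    7.1 143.7]
```

```bash
python3 - <<'E'
from h import *
from station import capture,sense,camera_params
m=[.5168,.1303,.941];c,sn=np.cos(m[2]),np.sin(m[2])
def mg(q): e=q[:2]-m[:2]; return np.array([c*e[0]+sn*e[1],-sn*e[0]+c*e[1],q[2]]).dot(1000).round(1)
ps=camera_params("side");im,d=capture("side")
for v in range(192,224,2):
    print(v,[(list(im[v,u]),list(mg(ps['xyz']+ray(ps,(u,v))*d[v,u]))) for u in (297,302)])
cv2.imwrite("pics/s4.png",cv2.resize(im[170:250,250:350,::-1],None,fx=7,fy=7,interpolation=cv2.INTER_NEAREST))
E
```

```text
192 [([np.uint8(24), np.uint8(24), np.uint8(26)], [np.float64(-3.5), np.float64(-0.6), np.float64(147.7)]), ([np.uint8(16), np.uint8(16), np.uint8(18)], [np.float64(-6.4), np.float64(13.7), np.float64(151.0)])]
194 [([np.uint8(21), np.uint8(24), np.uint8(24)], [np.float64(-2.1), np.float64(0.9), np.float64(143.7)]), ([np.uint8(19), np.uint8(18), np.uint8(20)], [np.float64(-6.5), np.float64(13.4), np.float64(146.1)])]
196 [([np.uint8(22), np.uint8(24), np.uint8(26)], [np.float64(-1.7), np.float64(1.1), np.float64(139.0)]), ([np.uint8(16), np.uint8(15), np.uint8(16)], [np.float64(-7.5), np.float64(11.8), np.float64(140.6)])]
198 [([np.uint8(26), np.uint8(25), np.uint8(26)], [np.float64(-2.7), np.float64(-0.6), np.float64(133.4)]), ([np.uint8(19), np.uint8(15), np.uint8(18)], [np.float64(-8.0), np.float64(10.9), np.float64(135.3)])]
200 [([np.uint8(29), np.uint8(29), np.uint8(29)], [np.float64(-1.6), np.float64(0.6), np.float64(129.2)]), ([np.uint8(18), np.uint8(19), np.uint8(22)], [np.float64(-10.8), np.float64(7.1), np.float64(128.5)])]
202 [([np.uint8(26), np.uint8(28), np.uint8(29)]
[... 1603 characters left out ...]
], [np.float64(-12.7), np.float64(2.3), np.float64(86.4)])]
218 [([np.uint8(243), np.uint8(240), np.uint8(232)], [np.float64(4.2), np.float64(5.3), np.float64(87.9)]), ([np.uint8(242), np.uint8(238), np.uint8(230)], [np.float64(-5.1), np.float64(11.9), np.float64(87.2)])]
220 [([np.uint8(243), np.uint8(239), np.uint8(231)], [np.float64(10.6), np.float64(13.5), np.float64(87.9)]), ([np.uint8(244), np.uint8(241), np.uint8(233)], [np.float64(2.2), np.float64(20.9), np.float64(87.8)])]
222 [([np.uint8(243), np.uint8(240), np.uint8(232)], [np.float64(18.3), np.float64(23.5), np.float64(89.1)]), ([np.uint8(244), np.uint8(240), np.uint8(233)], [np.float64(8.9), np.float64(29.4), np.float64(88.1)])]
```

View pics/s4.png

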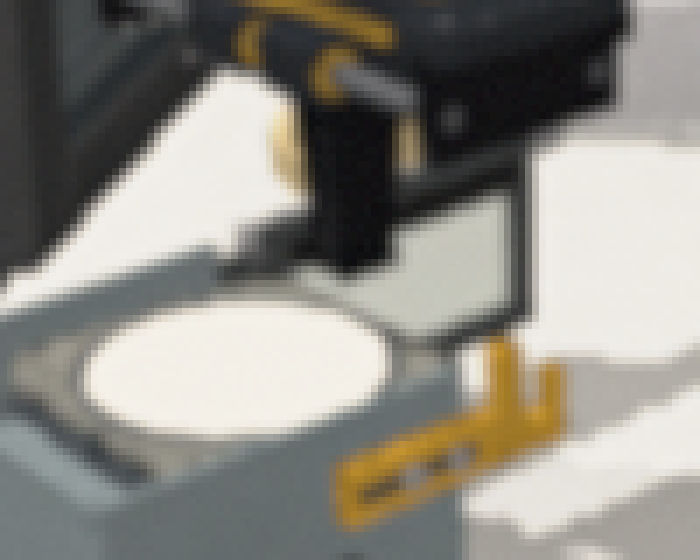

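```bash
python3 - <<'E'
from h import *
from station import camera_params
ps=camera_params("side");a=np.load("pics/side0.npz");im,d=a['im'],a['d']
t=np.array([0.22043735,0.58431657,0.1926141]);zt=np.array([-.353,-.9356,0])
for k in (-.0435,0,.0435): print(proj(ps,t+k*zt), ps['orientation'].T@(t+k*zt-ps['xyz']))
for v in range(300,356,6): print(v,[(u,(ps['xyz']+ray(ps,(u,v))*d[v,u]).round(3).tolist()) for u in (440,)])
cv2.imwrite("pics/s0f.png",cv2.resize(im[200:390,370:550,::-1],None,fx=3.1,fy=3.1))
E
```

```text
[[440.08126991 367.00283946]] [0.11039843 0.15523436 0.36282855]
[[454.07136428 338.33265016]] [0.13448511 0.14091962 0.39610147]
[[465.896552   314.11799947]] [0.1585718  0.12660488 0.42937439]
300 [(440, [0.248, 0.667, 0.296])]
306 [(440, [0.244, 0.637, 0.269])]
312 [(440, [0.243, 0.637, 0.262])]
318 [(440, [0.242, 0.636, 0.256])]
324 [(440, [0.241, 0.633, 0.248])]
330 [(440, [0.241, 0.633, 0.241])]
336 [(440, [0.24, 0.633, 0.235])]
342 [(440, [0.24, 0.633, 0.228])]
348 [(440, [0.124, -0.233, -0.557])]
354 [(440, [0.121, -0.241, -0.592])]
```

View pics/s0f.png

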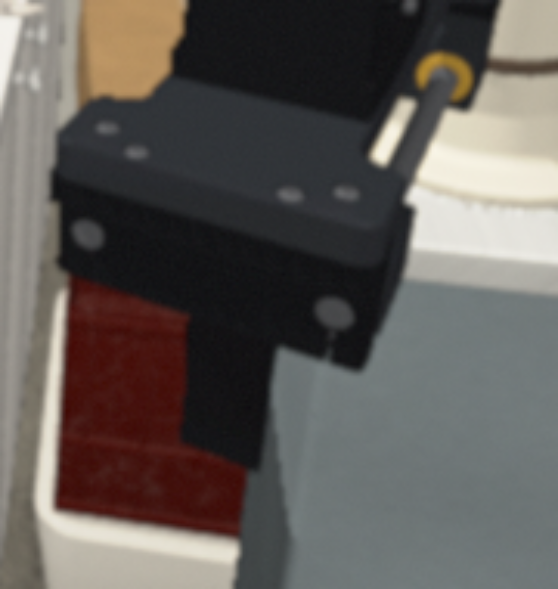

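Request:
{"method": "move_arm", "body": {"increments": "1 -0.020 0 0 0 0 0; 1 -0.040 0 0 0 0 0; 1 -0.040 0.010 0 0 0 0; 1 -0.040 0.022 0 0 0 0; 1 -0.040 0.029 0 0 0 0; 1 -0.040 0.029 0 0 0 0; 1 -0.040 0.029 0 0 0 0"}}

```text
time_s: 5.0
tcp_pos: [0.4871, 0.0895, 0.0483]
ee_rot: [[0.59, -0.0, -0.808], [0.808, -0.0, 0.59], [-0.0, -1.0, -0.0]]
wrist_force: [0.9, 1.0, 0.6]
gripper_width: 0.003
```

```bash
python3 st.py;python3 - <<'E'
from station import capture,camera_params
import cv2,pickle
im,d=capture("side");cv2.imwrite("pics/s5.png",cv2.resize(im[150:270,230:370,::-1],None,fx=5,fy=5,interpolation=cv2.INTER_CUBIC))
P=camera_params("wrist");im,d=capture("wrist");pickle.dump((P,im,d),open("pics/w5.pkl","wb"))
cv2.imwrite("pics/w5.png",im[:,:,::-1])
E
```

```text
t 5.0 mag -50.5 -0.1 z 0.0483 yaw-th -0.04 F tool [ 1.33 -0.58 -0.13] M [-0.07  0.05 -0.13] w 0.003249832989499259
```

View pics/s5.png

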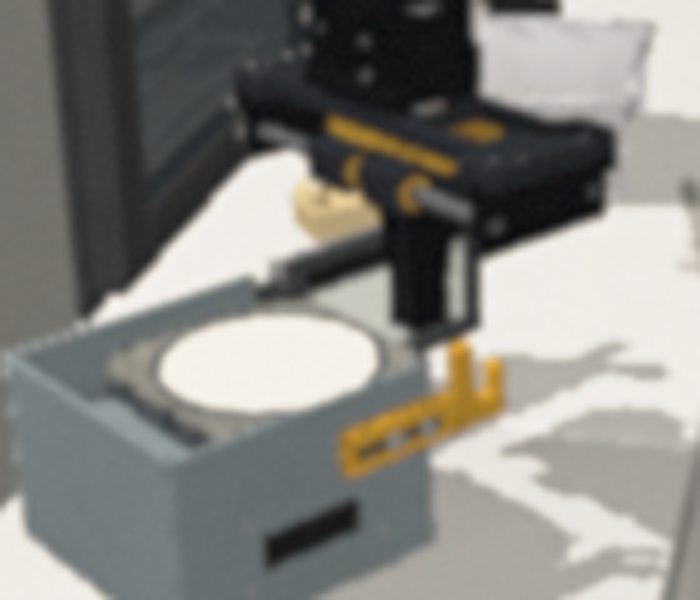

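View pics/w5.png

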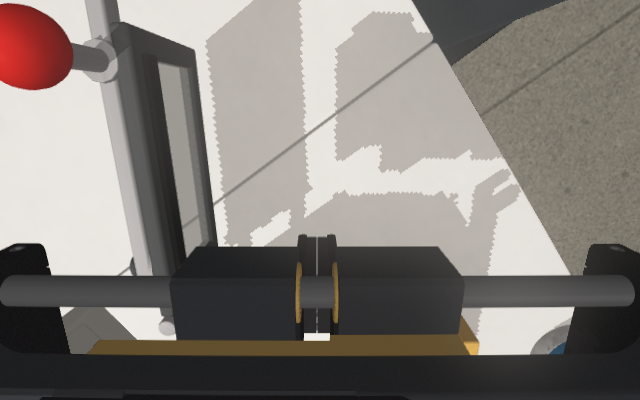

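Request:
{"method": "move_arm", "body": {"increments": "1 0.005 0 0 0 0 0; 1 0.010 0 0 0 0 0; 1 0.013 0 0 0 0 0; 1 0.016 0 0 0 0 0; 1 0.018 0 0 0 0 0; 1 0.020 0 0 0 0 0; 1 0.022 0 0 0 0 0; 1 0.024 0 0 0 0 0"}}

```text
time_s: 5.9
tcp_pos: [0.5009, 0.1086, 0.0484]
ee_rot: [[0.59, -0.0, -0.807], [0.807, -0.0, 0.59], [-0.0, -1.0, 0.0]]
wrist_force: [-0.9, -1.1, 0.2]
gripper_width: 0.007
```

```bash
python3 st.py;python3 - <<'E'
from station import capture,camera_params
import cv2,pickle
im,d=capture("side");cv2.imwrite("pics/s6.png",cv2.resize(im[150:270,230:370,::-1],None,fx=5,fy=5,interpolation=cv2.INTER_CUBIC))
E
```

```text
t 5.9 mag -26.9 0.1 z 0.0484 yaw-th -0.07 F tool [-1.4  -0.23  0.11] M [-0.03  0.03  0.24] w 0.007055019295643835
```

View pics/s6.png

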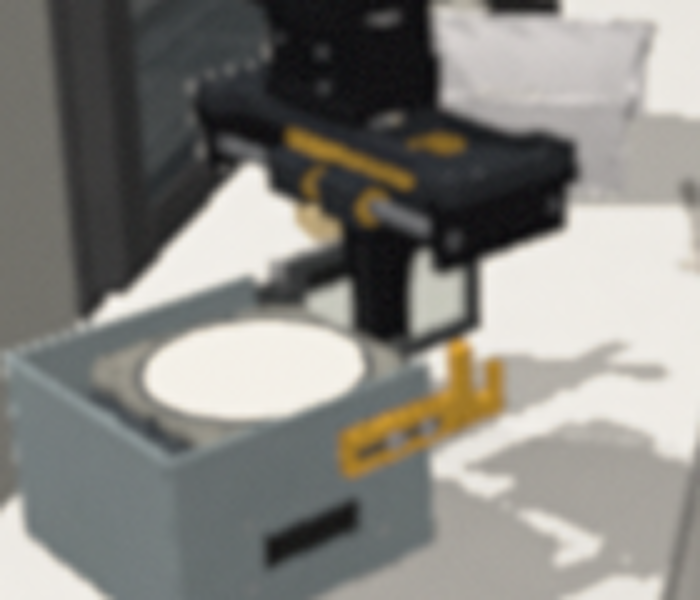

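Request:
{"method": "move_arm", "body": {"increments": "1 0.0025 0 0 0 0 0; 1 0.005 0 0 0 0 0; 1 0.0075 0 0 0 0 0; 1 0.010 0 0 0 0 0; 1 0.0125 0 0 0 0 0; 1 0.015 0 0 0 0 0; 1 0.0175 0 0 0 0 0; 1 0.020 0 0 0 0 0"}}

```text
time_s: 6.75
tcp_pos: [0.5128, 0.1249, 0.0484]
ee_rot: [[0.59, -0.0, -0.807], [0.807, -0.0, 0.59], [-0.0, -1.0, 0.0]]
wrist_force: [-1.6, -0.5, -0.1]
gripper_width: 0.006
```

```bash
python3 st.py
```

```text
t 6.75 mag -6.7 0.0 z 0.0484 yaw-th -0.07 F tool [-1.39  0.08  1.02] M [-0.01 -0.02  0.11] w 0.006454922252545427
```

Now slowly, 1 mm/row or less.

Request:
{"method": "move_arm", "body": {"increments": "1 0.001 0 0 0 0 0; 1 0.002 0 0 0 0 0; 1 0.003 0 0 0 0 0; 1 0.004 0 0 0 0 0; 1 0.005 0 0 0 0 0; 1 0.005 0 0 0 0 0"}}

```text
time_s: 7.35
tcp_pos: [0.5157, 0.1288, 0.0485]
ee_rot: [[0.59, 0.0, -0.807], [0.807, 0.0, 0.59], [0.0, -1.0, -0.0]]
wrist_force: [-0.1, -1.3, -0.2]
gripper_width: 0.012
```

```bash
python3 st.py
```

```text
t 7.35 mag -1.8 0.0 z 0.0485 yaw-th -0.07 F tool [-1.08  0.16 -0.71] M [0.04 0.02 0.13] w 0.012293169825480905
```

Request:
{"method": "move_arm", "body": {"increments": "1 0.0006 0 0 0 0 0; 1 0.0012 0 0 0 0 0; 1 0.0018 0 0 0 0 0; 1 0.0024 0 0 0 0 0; 1 0.003 0 0 0 0 0"}}

```text
time_s: 7.85
tcp_pos: [0.5155, 0.1292, 0.0484]
ee_rot: [[0.59, -0.005, -0.807], [0.807, -0.004, 0.59], [-0.006, -1.0, 0.002]]
wrist_force: [-3.8, -7.0, 4.9]
gripper_width: 0.005
```

```bash
python3 st.py
```

```text
t 7.85 mag -1.7 0.4 z 0.0484 yaw-th -0.09 F tool [-7.95 -4.88 -1.04] M [-0.23  0.01  2.31] w 0.0051064465648021405
```

Request:
{"method": "move_arm", "body": {"increments": "1 -0.010 0 0 0 0 0; 1 -0.018 0 0 0 0 0; 1 -0.018 -0.040 0 0 0 0; 1 -0.018 -0.085 0 0 0 0; 1 0.010 -0.125 0 0 0 0; 1 0.045 -0.155 0 0 0 0; 1 0.065 -0.17 0 0 0 0; 1 0.065 -0.17 0 0 0 0"}}

```text
time_s: 8.65
tcp_pos: [0.5587, 0.1864, 0.2211]
ee_rot: [[0.589, 0.007, -0.808], [0.808, 0.004, 0.589], [0.008, -1.0, -0.003]]
wrist_force: [-0.2, -0.4, -0.7]
gripper_width: 0.005
```

```bash
python3 st.py;python3 - <<'E'
from station import capture,camera_params
import cv2,pickle
P=camera_params("wrist");im,d=capture("wrist");pickle.dump((P,im,d),open("pics/w7.pkl","wb"))
cv2.imwrite("pics/w7.png",im[:,:,::-1])
cv2.imwrite("pics/w7c.png",cv2.resize(im[100:260,200:420,::-1],None,fx=3.6,fy=3.6,interpolation=cv2.INTER_CUBIC))
E
```

```text
t 8.65 mag 70.0 -0.8 z 0.2211 yaw-th 0.03 F tool [-0.41  0.7  -0.05] M [ 0.   -0.03 -0.07] w 0.004680242823333704
```

View pics/w7.png

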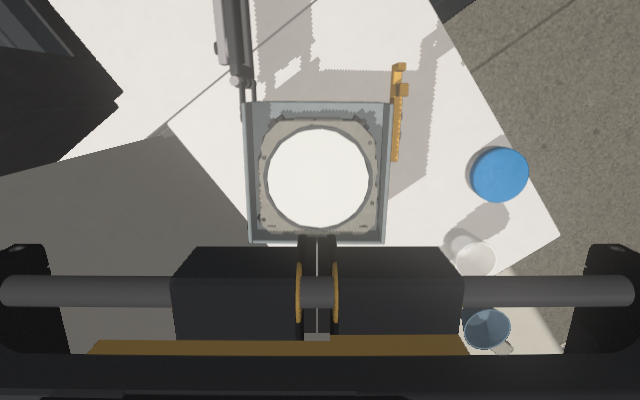

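View pics/w7c.png

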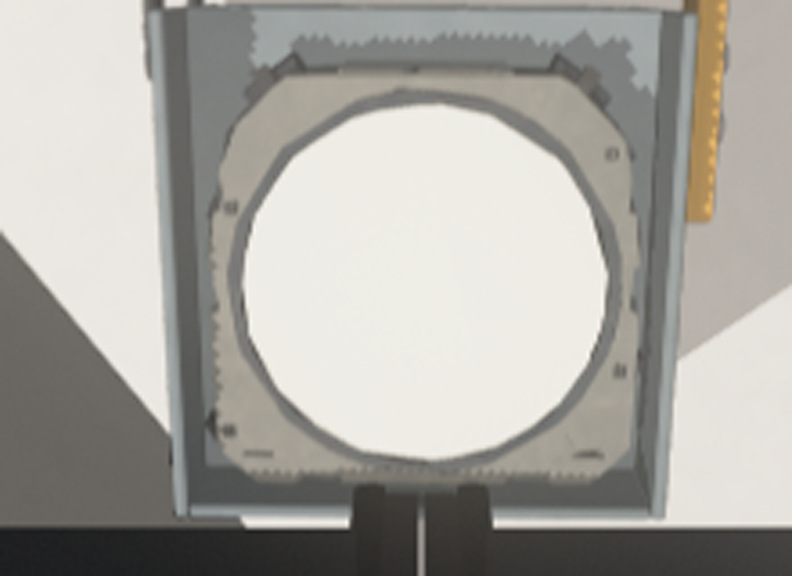

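```bash
python3 - <<'E'
from h import *
from station import camera_params
import pickle
pw,im,d=pickle.load(open("pics/w7.pkl","rb"))
C=lambda u,v:(200+u/3.6,100+v/3.6)
obs=[(C(148,12),(0,-67,98)),(C(697,14),(0,67,98)),(C(179,518),(134,-67,98)),(C(664,518),(134,67,98))]
def f(m): return np.array([proj(pw,mag2w(m[:3],P)+[0,0,m[3]])[0]-np.array(uv) for uv,P in obs])
s=least_squares(lambda m:f(m).ravel(),[.5168,.1303,.941,0]);m=s.x;print(m,f(m).round(2))
c,sn=np.cos(m[2]),np.sin(m[2])
def mg(q): e=q[:2]-m[:2]; return np.array([c*e[0]+sn*e[1],-sn*e[0]+c*e[1],q[2]]).dot(1000).round(1)
for uv,z in [(C(420,72),84),(C(430,478),84),(C(212,300),84),(C(637,300),84)]: print(mg(onz(pw,uv,z/1000+m[3])))
for uv in [C(700,60)]: pass
# keeper depth pts
for u,v in [(399,68),(402,90),(397,78),(397,120)]:
    print(im[v,u],mg(pw['xyz']+ray(pw,(u,v))*d[v,u]))
p1,_,_=pickle.load(open("pics/w1.pkl","rb"));
k=onz(p1,(209,77),.13);print('knob',k,mg(k))
for g in (1.55,1.58,1.6,1.62,1.65): print(g,gate2w(m[:3],g,(-10,122,130)).round(4))
cv2.imwrite("pics/w7k.png",cv2.resize(im[50:180,370:430,::-1],None,fx=4.5,fy=4.5,interpolation=cv2.INTER_CUBIC))
E
```

```text
[ 0.51683404  0.1299688   0.94039575 -0.00278485] [[ 0.22  0.18]
 [-0.2  -0.12]
 [-0.35 -0.2 ]
 [ 0.33  0.14]]
[15.1 -0.6 81.2]
[127.9   2.4  81.2]
[ 76.  -57.1  81.2]
[75.7 58.5 81.2]
[167 136  89] [-30.   70.8  91.5]
[171 138  89] [-11.5  71.7 104.1]
[224 182 106] [-22.4  72.7  77. ]
[176 141  89] [14.7 73.6 83.8]
knob [ 0.50371203 -0.03437672  0.13      ] [-140.5  -86.3  130. ]
1.55 [[ 0.4984 -0.0301  0.13  ]]
1.58 [[ 0.5015 -0.032   0.13  ]]
1.6 [[ 0.5036 -0.0333  0.13  ]]
1.62 [[ 0.5058 -0.0345  0.13  ]]
1.65 [[ 0.509  -0.0362  0.13  ]]
```

View pics/w7k.png

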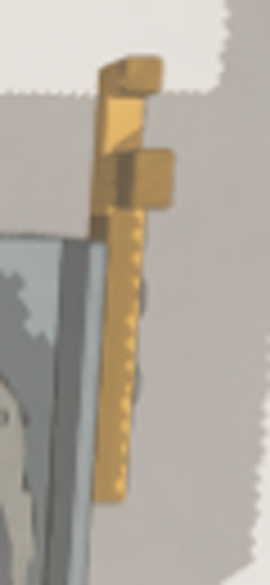

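```bash
sed -i 's/m=\[.5168,.1303,.941\]/m=[.5168,.1300,.9404]/' st.py; python3 - <<'E'
from h import *
from station import sense
s=sense()
print(totool(s,(.504,-.034,.20),.975),s['joints'])
E
```

```text
(array([-0.20781737,  0.01839026, -0.08652682]), array([ 0.00055775, -0.0343774 ,  0.00308343])) [ 3.41681328e+01  1.72334494e+01 -2.94510976e+00 -3.47547457e-02
 -6.96449002e+01 -7.02623903e+01]
```

Request:
{"method": "move_arm", "body": {"increments": "-0.3 -0.035 0 -0.014 0 -0.006 0; -0.3 -0.080 0 -0.033 0 -0.014 0; -0.3 -0.125 0 -0.052 0 -0.022 0; -0.3 -0.165 0 -0.069 0 -0.028 0; -0.3 -0.195 0 -0.081 0 -0.034 0; -0.3 -0.208 0 -0.087 0 -0.034 0; -0.3 -0.208 0 -0.087 0 -0.034 0; -0.3 -0.208 0 -0.087 0 -0.034 0"}}

```text
time_s: 9.5
tcp_pos: [0.503, -0.0356, 0.2179]
ee_rot: [[0.563, -0.001, -0.827], [0.827, 0.0, 0.563], [-0.0, -1.0, 0.001]]
wrist_force: [0.1, 0.6, -1.3]
gripper_width: 0.613
```

```bash
python3 st.py;python3 - <<'E'
from h import *
from station import sense,capture,camera_params
import pickle
s=sense()
print(s['tcp_pos'],totool(s,(.504,-.034,.081),.975))
P=camera_params("wrist");im,d=capture("wrist");pickle.dump((P,im,d),open("pics/w8.pkl","wb"))
cv2.imwrite("pics/w8.png",im[:,:,::-1])
print(proj(P,[(.504,-.034,.13)]))
E
```

```text
t 9.5 mag -141.9 -86.5 z 0.2179 yaw-th 1.88 F tool [0.54 1.28 0.19] M [-0.02 -0.03 -0.15] w 0.6133043711505383
[ 0.50298809 -0.03560478  0.21791682] (array([ 1.91148835e-03,  1.36916618e-01, -9.70637442e-06]), array([-0.00055672, -0.00185386, -0.00011251]))
[[316.18824506 194.89021199]]
```

View pics/w8.png

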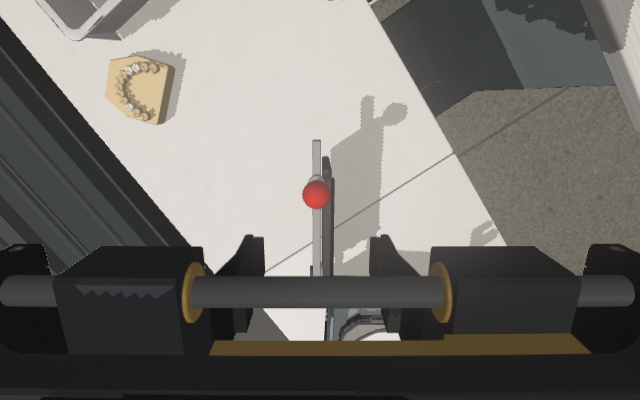

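Request:
{"method": "move_arm", "body": {"increments": "-0.3 0.002 0.040 0 0 0 0; -0.3 0.002 0.080 0 0 0 0; -0.3 0.002 0.110 0 0 0 0; -0.3 0.002 0.127 0 0 0 0; -0.3 0.002 0.136 0 0 0 0; -0.3 0.002 0.137 0 0 0 0; -0.3 0.002 0.137 0 0 0 0"}}

```text
time_s: 10.25
tcp_pos: [0.5053, -0.0334, 0.082]
ee_rot: [[0.561, 0.001, -0.828], [0.828, 0.0, 0.561], [0.001, -1.0, -0.001]]
wrist_force: [-0.0, -0.2, -0.5]
gripper_width: 0.65
```

```bash
python3 st.py;python3 - <<'E'
from h import *
from station import sense,capture,camera_params
import pickle
s=sense()
print(s['tcp_pos'])
P=camera_params("wrist");im,d=capture("wrist");pickle.dump((P,im,d),open("pics/w9.pkl","wb"))
cv2.imwrite("pics/w9.png",im[:,:,::-1])
print(proj(P,[(.504,-.034,.13)]))
im,d=capture("side");cv2.imwrite("pics/s9.png",cv2.resize(im[120:240,250:390,::-1],None,fx=5,fy=5,interpolation=cv2.INTER_CUBIC))
E
```

```text
t 10.25 mag -138.8 -87.0 z 0.082 yaw-th 1.98 F tool [-0.15  0.47 -0.1 ] M [-0.07  0.   -0.13] w 0.6501970024953251
[ 0.50528132 -0.03336596  0.08200052]
[[317.48812607 267.79773024]]
```

View pics/w9.png

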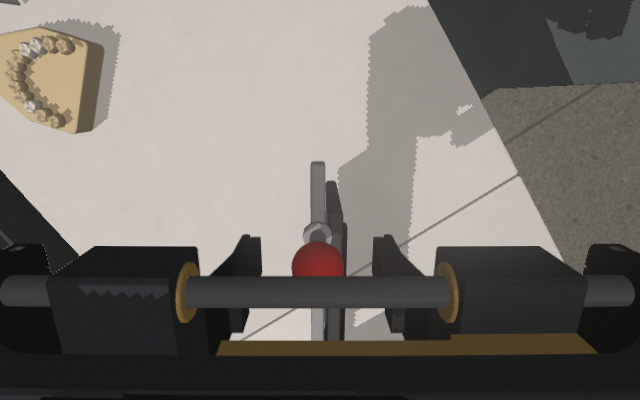

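View pics/s9.png

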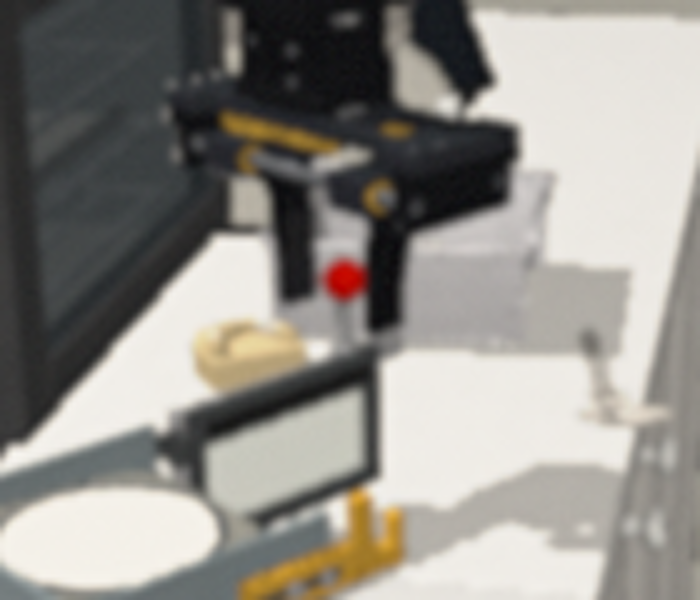

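Request:
{"method": "move_arm", "body": {"increments": "1 0 0 0 0 0 0; 1 0 0 0 0 0 0; 1 0 0 0 0 0 0; 1 0 0 0 0 0 0; 1 0 0 0 0 0 0; 1 0 0 0 0 0 0; 1 0 0 0 0 0 0; 1 0 0 0 0 0 0"}}

```text
time_s: 11.15
tcp_pos: [0.5044, -0.034, 0.0815]
ee_rot: [[0.562, -0.0, -0.827], [0.827, -0.0, 0.562], [-0.0, -1.0, 0.0]]
wrist_force: [-0.5, 0.3, 1.4]
gripper_width: 0.253
```

```bash
python3 st.py; python3 - <<'E'
from h import *
m=[.5168,.1300,.9404]
from station import sense
s=sense();p=s['tcp_pos'];c,sn=np.cos(m[2]),np.sin(m[2]);e=(p[:2]-m[:2])*1e3
q=np.array([c*e[0]+sn*e[1]+18,-sn*e[0]+c*e[1]+72]);print(q,np.hypot(*q),np.hypot(10,122),'g',np.arctan2(-q[0],q[1])-np.arctan2(10,122))
E
```

```text
t 11.15 mag -139.8 -86.7 z 0.0815 yaw-th 1.91 F tool [-0.05 -1.44  0.62] M [-0.04  0.03 -0.08] w 0.2528426598600211
[-121.75671651  -14.69418315] 122.64019338850842 122.40914998479485 g 1.6091158814443125
```

Request:
{"method": "move_arm", "body": {"increments": "1 0.0019 -0.0037 0 0 0 0; 1 0.0040 -0.0074 0 0 0 0; 1 0.0062 -0.0109 0 0 0 0; 1 0.0088 -0.0148 0 0 0 0; 1 0.0088 -0.0148 0 0 0 0; 1 0.0088 -0.0148 0 0 0 0"}}

```text
time_s: 11.75
tcp_pos: [0.5094, -0.0267, 0.0963]
ee_rot: [[0.562, 0.0, -0.827], [0.827, -0.0, 0.562], [-0.0, -1.0, -0.0]]
wrist_force: [0.5, -0.6, -0.5]
gripper_width: 0.25
```

```bash
python3 st.py; python3 - <<'E'
from h import *
from station import capture
im,d=capture("side");cv2.imwrite("pics/s10.png",cv2.resize(im[120:240,250:390,::-1],None,fx=5,fy=5,interpolation=cv2.INTER_CUBIC))
E
```

```text
t 11.75 mag -130.9 -86.4 z 0.0963 yaw-th 1.92 F tool [-0.25  0.48 -0.74] M [-0.11 -0.02  0.23] w 0.2503119232375865
```

View pics/s10.png

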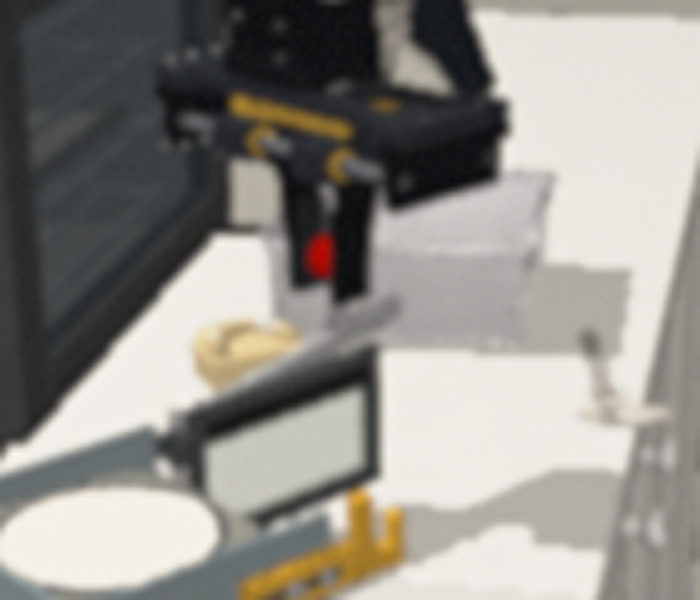

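```bash
cat > swing.py <<'E'
import sys
from h import *
from station import sense
s=sense();m=[.5168,.1300,.9404]
H=mag2w(m,(-18,-72,0))[0]
R=s['ee_rot'];h=R.T@(H-s['tcp_pos']);h=np.array([h[0],0,h[2]])
c,sn=np.cos(m[2]),np.sin(m[2]);q=R@[0,0,0]-h@R.T;e=-(R@h)
a=np.arctan2(-(c*e[0]+sn*e[1]),(-sn*e[0]+c*e[1]));print('h',h*1e3,'r',np.linalg.norm(h)*1e3,'az',a,'g~',a-np.arctan2(10,float(sys.argv[2]) if len(sys.argv)>2 else 113.2), 'tool g', np.arctan2(R[1,0],R[0,0])-m[2]+np.pi/2)
print('; '.join('1 %.4f 0 %.4f 0 %.3f 0'%(*( (h-cv2.Rodrigues(np.array([0,p,0.]))[0]@h)[[0,2]]),p) for p in eval(sys.argv[1])))
E
python3 swing.py "np.arange(1,9)*.11"
```

```text
h [113.42996681   0.          10.5778778 ] r 113.92211755990238 az 1.6972197501257846 g~ 1.609109251920674 tool g 1.604233973043372
1 -0.0005 0 0.0125 0 0.110 0; 1 0.0004 0 0.0250 0 0.220 0; 1 0.0027 0 0.0373 0 0.330 0; 1 0.0063 0 0.0493 0 0.440 0; 1 0.0112 0 0.0608 0 0.550 0; 1 0.0173 0 0.0718 0 0.660 0; 1 0.0246 0 0.0819 0 0.770 0; 1 0.0330 0 0.0913 0 0.880 0
```

Request:
{"method": "move_arm", "body": {"increments": "1 -0.0005 0 0.0125 0 0.11 0; 1 0.0004 0 0.0250 0 0.22 0; 1 0.0027 0 0.0373 0 0.33 0; 1 0.0063 0 0.0493 0 0.44 0; 1 0.0112 0 0.0608 0 0.55 0; 1 0.0173 0 0.0718 0 0.66 0; 1 0.0246 0 0.0819 0 0.77 0; 1 0.0246 0 0.0819 0 0.77 0"}}

```text
time_s: 12.6
tcp_pos: [0.4565, 0.0407, 0.0964]
ee_rot: [[0.979, 0.003, -0.204], [0.204, 0.001, 0.979], [0.003, -1.0, 0.0]]
wrist_force: [3.7, -2.0, -4.1]
gripper_width: 0.252
```

```bash
python3 st.py; python3 swing.py "np.r_[.1,.2,.3,.4,.5,.6,.65,.65]"; python3 - <<'E'
from h import *
from station import capture,sense
im,d=capture("side");cv2.imwrite("pics/s11.png",cv2.resize(im[120:240,250:390,::-1],None,fx=5,fy=5,interpolation=cv2.INTER_CUBIC)); print(sense()['joints'])
E
```

```text
t 12.6 mag -107.7 -3.9 z 0.0964 yaw-th -42.12 F tool [ 3.23  4.09 -2.71] M [-0.63  0.18 -1.  ] w 0.2523395875082377
h [111.94130383   0.           9.66392187] r 112.35767392058456 az 0.9217433754374207 g~ 0.83363287723231 tool g 0.835626305202732
1 -0.0004 0 0.0112 0 0.100 0; 1 0.0003 0 0.0224 0 0.200 0; 1 0.0021 0 0.0335 0 0.300 0; 1 0.0051 0 0.0444 0 0.400 0; 1 0.0091 0 0.0549 0 0.500 0; 1 0.0141 0 0.0649 0 0.600 0; 1 0.0170 0 0.0697 0 0.650 0; 1 0.0170 0 0.0697 0 0.650 0
[ 2.54603602e+01  1.17242657e+01 -3.01919040e+01  2.95283027e-02
 -4.79457342e+01 -1.03613453e+02]
```

View pics/s11.png

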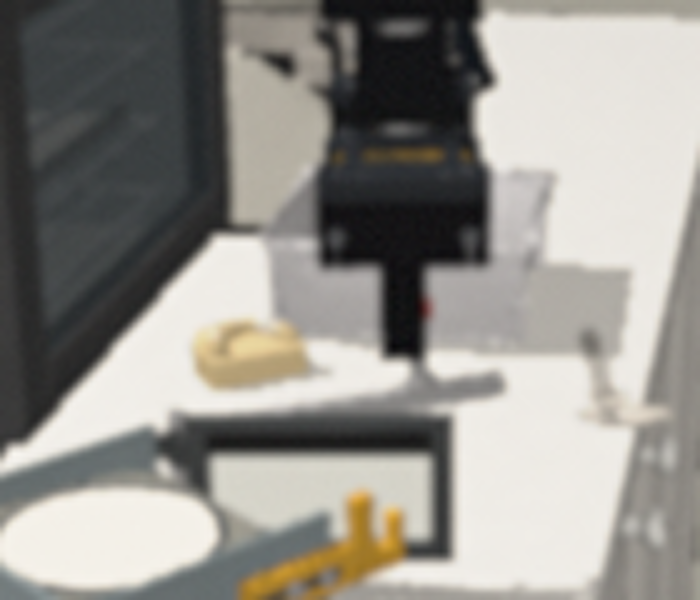

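Request:
{"method": "move_arm", "body": {"increments": "1 0.0006 0 0.0112 0 0.10 0; 1 0.0018 0 0.0224 0 0.20 0; 1 0.0036 0 0.0335 0 0.30 0; 1 0.0066 0 0.0444 0 0.40 0; 1 0.0106 0 0.0549 0 0.50 0; 1 0.0156 0 0.0649 0 0.60 0; 1 0.0156 0 0.0649 0 0.60 0"}}

```text
time_s: 13.35
tcp_pos: [0.457, 0.1059, 0.0957]
ee_rot: [[0.923, -0.003, 0.384], [-0.384, -0.002, 0.923], [-0.002, -1.0, -0.002]]
wrist_force: [0.6, -2.3, -2.8]
gripper_width: 0.251
```

```bash
python3 st.py; python3 swing.py "np.r_[.02,.04,.06,.08,.1,.12]"; python3 - <<'E'
from h import *
from station import capture,sense
im,d=capture("side");cv2.imwrite("pics/s12.png",cv2.resize(im[140:280,240:400,::-1],None,fx=4.8,fy=4.8,interpolation=cv2.INTER_CUBIC)); print(sense()['joints'])
E
```

```text
t 13.35 mag -54.7 34.1 z 0.0957 yaw-th -76.45 F tool [ 1.46  2.85 -1.89] M [-0.55  0.05 -0.49] w 0.2512237824900228
h [111.92635174   0.          11.06328595] r 112.47179428319758 az 0.33497016754255643 g~ 0.24685966933744585 tool g 0.23644595296947668
1 -0.0002 0 0.0022 0 0.020 0; 1 -0.0004 0 0.0045 0 0.040 0; 1 -0.0005 0 0.0067 0 0.060 0; 1 -0.0005 0 0.0090 0 0.080 0; 1 -0.0005 0 0.0112 0 0.100 0; 1 -0.0005 0 0.0135 0 0.120 0
[ 3.29295321e+01  1.29184277e+01 -2.86637497e+01 -1.22908799e-02
 -4.85766160e+01 -1.45425435e+02]
```

View pics/s12.png

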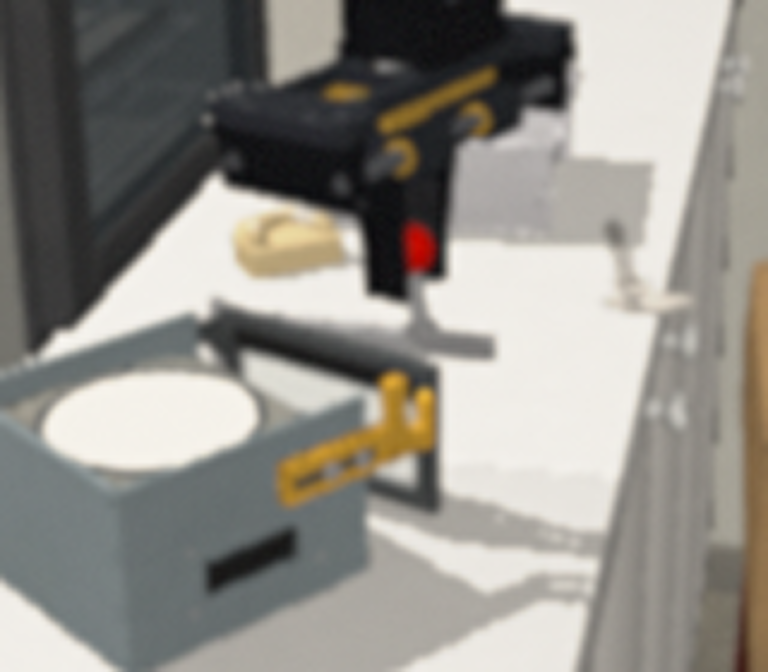

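```bash
python3 swing.py "np.r_[.04,.08,.12,.16,.2,.23]"
```

```text
h [111.92697232   0.          11.28209899] r 112.49414602723382 az 0.3380841141830344 g~ 0.24997361597792384 tool g 0.237624738963075
1 -0.0004 0 0.0045 0 0.040 0; 1 -0.0005 0 0.0090 0 0.080 0; 1 -0.0005 0 0.0135 0 0.120 0; 1 -0.0004 0 0.0180 0 0.160 0; 1 -0.0000 0 0.0225 0 0.200 0; 1 0.0004 0 0.0258 0 0.230 0
```

Request:
{"method": "move_arm", "body": {"increments": "1 0.0002 0 0.0045 0 0.04 0; 1 0.0003 0 0.0090 0 0.08 0; 1 0.0003 0 0.0135 0 0.12 0; 1 0.0004 0 0.0180 0 0.16 0; 1 0.0007 0 0.0225 0 0.20 0; 1 0.0007 0 0.0225 0 0.20 0"}}

```text
time_s: 14.0
tcp_pos: [0.4658, 0.1259, 0.0958]
ee_rot: [[0.829, -0.003, 0.56], [-0.56, -0.001, 0.829], [-0.002, -1.0, -0.003]]
wrist_force: [-1.4, -2.2, -1.7]
gripper_width: 0.257
```

```bash
python3 st.py; python3 swing.py "np.r_[.01,.02,.03,.04,.05,.06]"; python3 - <<'E'
from h import *
from station import capture,sense
im,d=capture("side");cv2.imwrite("pics/s13.png",cv2.resize(im[140:280,240:400,::-1],None,fx=4.8,fy=4.8,interpolation=cv2.INTER_CUBIC)); print(sense()['joints'])
E
```

```text
t 14.0 mag -33.4 38.7 z 0.0958 yaw-th -87.93 F tool [ 0.06  1.74 -2.56] M [-0.63 -0.05  0.1 ] w 0.2567091795090764
h [111.36840689   0.          11.60743182] r 111.97166840735774 az 0.14003570749353175 g~ 0.051925209288421176 tool g 0.03618528516624142
1 -0.0001 0 0.0011 0 0.010 0; 1 -0.0002 0 0.0022 0 0.020 0; 1 -0.0003 0 0.0033 0 0.030 0; 1 -0.0004 0 0.0045 0 0.040 0; 1 -0.0004 0 0.0056 0 0.050 0; 1 -0.0005 0 0.0067 0 0.060 0
[ 3.44332499e+01  1.41529215e+01 -2.68712228e+01 -3.92266543e-02
 -4.91275666e+01 -1.58441726e+02]
```

View pics/s13.png

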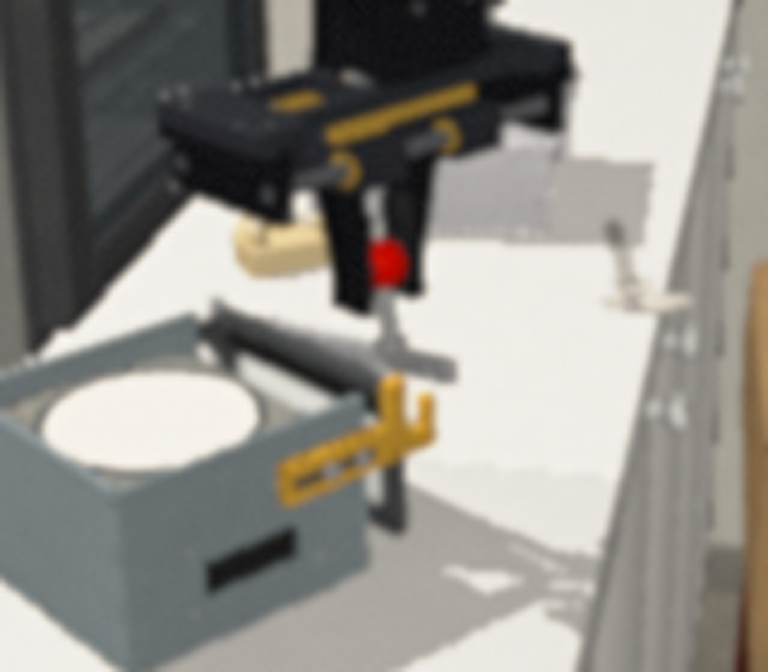

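Request:
{"method": "move_arm", "body": {"increments": "1 0 0 0.0011 0 0.01 0; 1 0 0 0.0022 0 0.02 0; 1 0 0 0.0033 0 0.03 0; 1 0 0 0.0045 0 0.04 0; 1 0 0 0.0056 0 0.05 0; 1 0 0 0.0056 0 0.05 0"}}

```text
time_s: 14.65
tcp_pos: [0.4697, 0.1316, 0.0962]
ee_rot: [[0.798, -0.001, 0.603], [-0.603, -0.0, 0.798], [-0.001, -1.0, -0.001]]
wrist_force: [-4.9, -0.9, 1.0]
gripper_width: 0.252
```

```bash
python3 st.py; python3 swing.py "np.r_[.01,.02,.03,.04,.05,.06]"
```

```text
t 14.65 mag -26.4 39.0 z 0.0962 yaw-th -90.93 F tool [-3.36 -1.04 -3.64] M [-1.07  0.14  0.92] w 0.2516828028376496
h [110.89936311   0.          10.29994635] r 111.37664761303728 az 0.07635771726507018 g~ -0.011752780940040397 tool g -0.01625312320324479
1 -0.0001 0 0.0011 0 0.010 0; 1 -0.0002 0 0.0022 0 0.020 0; 1 -0.0003 0 0.0033 0 0.030 0; 1 -0.0003 0 0.0044 0 0.040 0; 1 -0.0004 0 0.0056 0 0.050 0; 1 -0.0004 0 0.0067 0 0.060 0
```

Request:
{"method": "move_arm", "body": {"increments": "1 -0.0005 0 0.0006 0 0.005 0; 1 -0.001 0 0.0011 0 0.01 0; 1 -0.001 0 0.0017 0 0.015 0; 1 -0.001 0 0.0022 0 0.02 0; 1 -0.001 0 0.0022 0 0.02 0"}}

```text
time_s: 15.15
tcp_pos: [0.4709, 0.1338, 0.0961]
ee_rot: [[0.786, 0.0, 0.618], [-0.618, -0.0, 0.786], [0.0, -1.0, 0.0]]
wrist_force: [-0.7, -3.3, -4.5]
gripper_width: 0.251
```

```bash
python3 st.py; python3 swing.py "np.r_[.01]"; python3 - <<'E'
from h import *
from station import capture,sense,camera_params
import pickle
im,d=capture("side");cv2.imwrite("pics/s14.png",cv2.resize(im[195:255,280:360,::-1],None,fx=9,fy=9,interpolation=cv2.INTER_CUBIC))
E
```

```text
t 15.15 mag -24.0 39.3 z 0.0961 yaw-th -92.07 F tool [ 1.52  4.49 -3.03] M [-0.99  0.13 -0.8 ] w 0.25107887712541
h [110.97331543   0.           9.98801286] r 111.421888059966 az 0.053689784875722735 g~ -0.03442071332938784 tool g -0.03607209874424422
1 -0.0001 0 0.0011 0 0.010 0
```

View pics/s14.png

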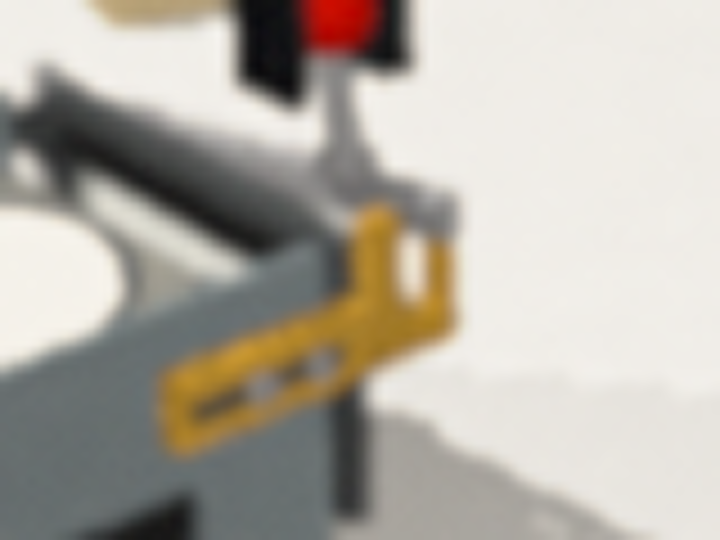

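Request:
{"method": "move_arm", "body": {"increments": "1 0 0 0.0006 0 0.005 0; 1 0 0 0.0011 0 0.01 0; 1 0 0 0.0017 0 0.015 0; 1 0 0 0.0017 0 0.015 0"}}

```text
time_s: 15.6
tcp_pos: [0.4711, 0.1341, 0.0961]
ee_rot: [[0.777, -0.002, 0.63], [-0.63, -0.002, 0.777], [0.0, -1.0, -0.003]]
wrist_force: [-1.2, -6.4, -3.4]
gripper_width: 0.251
```

```bash
python3 st.py; python3 swing.py "np.r_[.01]"
```

```text
t 15.6 mag -23.6 39.4 z 0.0961 yaw-th -92.9 F tool [ 3.03  3.44 -5.71] M [-1.66  0.05 -1.12] w 0.2505754514418476
h [110.93406694   0.          11.48801471] r 111.5273136533381 az 0.052500641689255965 g~ -0.03560985651585461 tool g -0.050688292388487266
1 -0.0001 0 0.0011 0 0.010 0
```

Request:
{"method": "move_arm", "body": {"increments": "1 0 0 -0.0010 0 -0.010 0; 1 0 0 -0.0020 0 -0.015 0; 1 0 0 -0.0022 0 -0.015 0; 1 0 0 -0.0022 0 -0.015 0"}}

```text
time_s: 16.0
tcp_pos: [0.4709, 0.1335, 0.0963]
ee_rot: [[0.786, 0.001, 0.618], [-0.618, 0.0, 0.786], [0.001, -1.0, 0.001]]
wrist_force: [1.8, -6.0, -5.1]
gripper_width: 0.251
```

```bash
python3 st.py; python3 swing.py "np.r_[.01]"
```

```text
t 16.0 mag -24.2 39.2 z 0.0963 yaw-th -92.05 F tool [ 5.1   5.08 -3.56] M [-0.84  0.08 -1.29] w 0.25054513132437833
h [110.83460371   0.          10.12487311] r 111.29610251751399 az 0.05536571092041834 g~ -0.03274478728469224 tool g -0.035732641395995524
1 -0.0001 0 0.0011 0 0.010 0
```

Request:
{"method": "move_arm", "body": {"increments": "1 0.0007 0.0015 -0.0003 0 0 0; 1 0.0001 0.0030 -0.0003 0 0 0; 1 -0.0008 0.0045 -0.0003 0 0 0; 1 -0.0015 0.0058 -0.0003 0 0 0; 1 -0.0015 0.0058 -0.0003 0 0 0"}}

```text
time_s: 16.5
tcp_pos: [0.4679, 0.1352, 0.0908]
ee_rot: [[0.786, -0.001, 0.618], [-0.618, 0.001, 0.786], [-0.002, -1.0, 0.0]]
wrist_force: [-7.3, 0.5, 2.3]
gripper_width: 0.256
```

```bash
python3 st.py; python3 swing.py "np.r_[.01]" 117
```

```text
t 16.5 mag -24.6 42.6 z 0.0908 yaw-th -92.04 F tool [-6.03 -2.3  -4.08] M [-1.    0.05  1.48] w 0.2555759169285917
h [114.45258161   0.          10.7125417 ] r 114.95282504715816 az 0.0577076136720165 g~ -0.02755525576851295 tool g -0.035618734068985525
1 -0.0001 0 0.0011 0 0.010 0
```

Request:
{"method": "move_arm", "body": {"increments": "1 -0.0012 0 0.0002 0 0 0; 1 -0.0022 0.0002 0.0002 0 0 0; 1 -0.0022 0.0002 0.0002 0 0 0"}}

```text
time_s: 16.8
tcp_pos: [0.4679, 0.1359, 0.0904]
ee_rot: [[0.786, 0.001, 0.618], [-0.618, 0.0, 0.786], [0.001, -1.0, 0.001]]
wrist_force: [-0.8, -3.1, -2.4]
gripper_width: 0.253
```

```bash
python3 st.py; python3 - <<'E'
from h import *
from station import capture,sense,camera_params
im,d=capture("side");cv2.imwrite("pics/s15.png",cv2.resize(im[195:255,280:360,::-1],None,fx=9,fy=9,interpolation=cv2.INTER_CUBIC))
E
```

```text
t 16.8 mag -24.1 43.0 z 0.0904 yaw-th -92.03 F tool [ 1.27  2.43 -2.95] M [-0.74  0.06 -0.81] w 0.2531974595832384
```

View pics/s15.png

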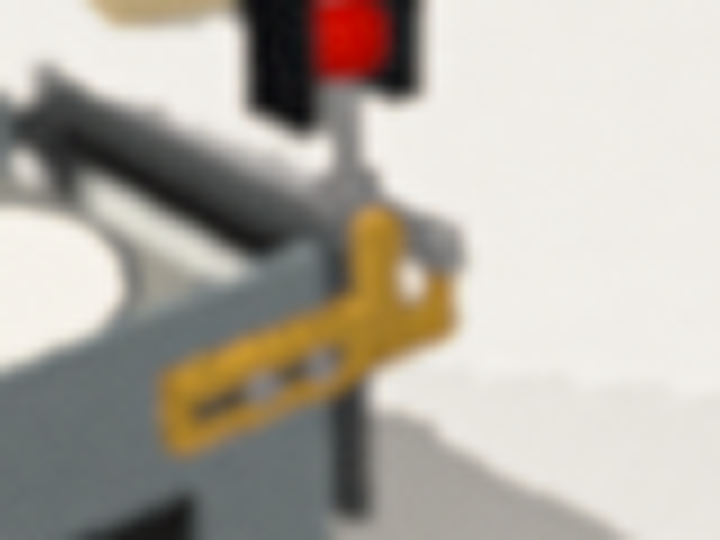

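Request:
{"method": "move_arm", "body": {"increments": "1 -0.0003 0.0010 -0.0002 0 0 0; 1 -0.0008 0.0020 -0.0002 0 0 0; 1 -0.0013 0.0030 -0.0002 0 0 0; 1 -0.0018 0.0038 -0.0002 0 0 0; 1 -0.0018 0.0038 -0.0002 0 0 0"}}

```text
time_s: 17.35
tcp_pos: [0.4658, 0.1368, 0.0864]
ee_rot: [[0.786, 0.0, 0.618], [-0.618, 0.0, 0.786], [0.0, -1.0, 0.0]]
wrist_force: [-0.8, -2.4, -1.5]
gripper_width: 0.253
```

```bash
python3 st.py; python3 - <<'E'
from h import *
from station import capture,sense,camera_params
im,d=capture("side");cv2.imwrite("pics/s16.png",cv2.resize(im[195:255,280:360,::-1],None,fx=9,fy=9,interpolation=cv2.INTER_CUBIC))
E
```

```text
t 17.35 mag -24.5 45.2 z 0.0864 yaw-th -92.04 F tool [ 0.84  1.53 -2.42] M [-0.67  0.03 -0.26] w 0.25344717693348146
```

View pics/s16.png

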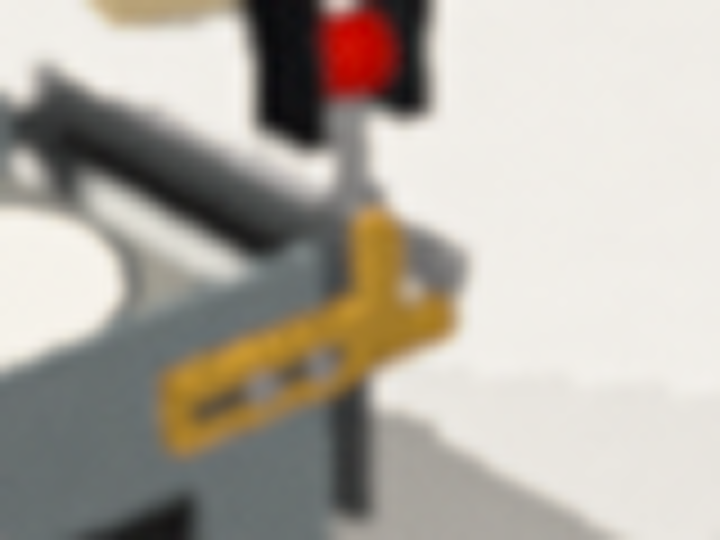

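Request:
{"method": "move_arm", "body": {"increments": "1 -0.0004 0.0010 0 0 0 0; 1 -0.0009 0.0020 0 0 0 0; 1 -0.0014 0.0030 0 0 0 0; 1 -0.0019 0.0040 0 0 0 0; 1 -0.0023 0.0047 0 0 0 0; 1 -0.0023 0.0047 0 0 0 0"}}

```text
time_s: 18.0
tcp_pos: [0.4639, 0.1382, 0.0817]
ee_rot: [[0.786, -0.0, 0.618], [-0.618, 0.0, 0.786], [-0.0, -1.0, -0.0]]
wrist_force: [-2.8, -0.4, 0.8]
gripper_width: 0.251
```

```bash
python3 st.py; python3 - <<'E'
from h import *
from station import capture,sense,camera_params
im,d=capture("side");cv2.imwrite("pics/s17.png",cv2.resize(im[195:255,280:360,::-1],None,fx=9,fy=9,interpolation=cv2.INTER_CUBIC))
im,d=capture("wrist");cv2.imwrite("pics/w17.png",im[:,:,::-1])
E
```

```text
t 18.0 mag -24.6 47.6 z 0.0817 yaw-th -92.04 F tool [-1.95 -0.76 -2.05] M [-0.73  0.02  0.31] w 0.2513779939637526
```

View pics/s17.png

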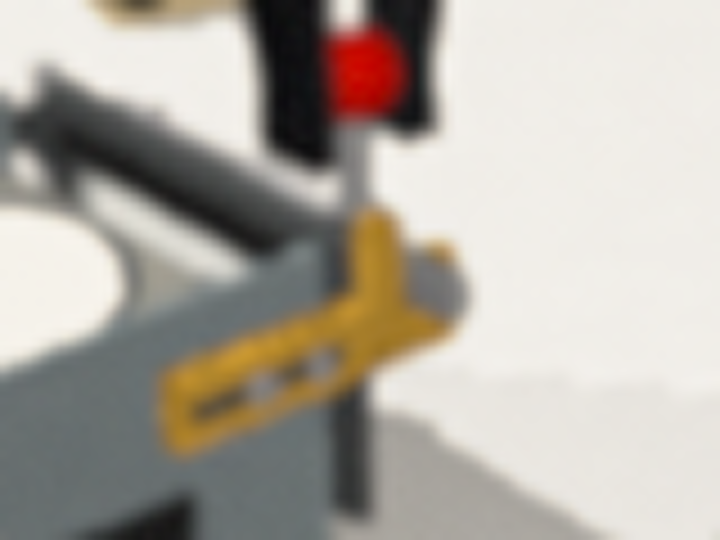

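View pics/w17.png

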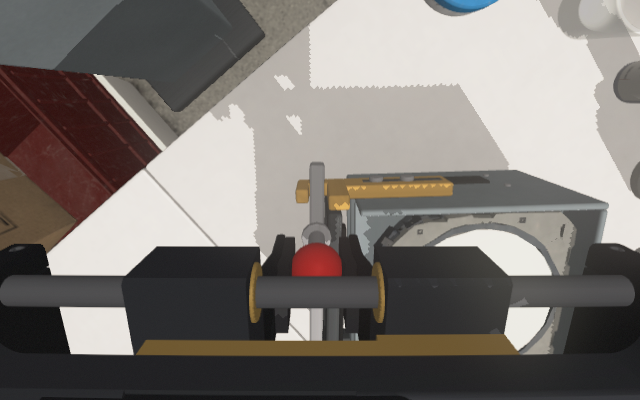

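Request:
{"method": "move_arm", "body": {"increments": "1 -0.0005 0 -0.0005 0 0 0; 1 -0.0005 0 -0.0010 0 0 0; 0.3 -0.0005 0 -0.0010 0 0 0; 0.2 -0.0005 0 -0.0010 0 0 0; 0.1 -0.0005 0 -0.0010 0 0 0; 0 -0.0005 0 -0.0010 0 0 0; -0.1 -0.0005 0 -0.0010 0 0 0; -0.2 -0.0005 0 -0.0010 0 0 0"}}

```text
time_s: 18.9
tcp_pos: [0.4631, 0.1378, 0.0818]
ee_rot: [[0.786, 0.0, 0.618], [-0.618, 0.0, 0.786], [0.0, -1.0, 0.0]]
wrist_force: [0.1, 0.2, 0.2]
gripper_width: 0.558
```

```bash
python3 st.py; python3 - <<'E'
from h import *
from station import capture,sense,camera_params
im,d=capture("wrist");cv2.imwrite("pics/w18.png",im[:,:,::-1])
E
```

```text
t 18.9 mag -25.3 48.0 z 0.0818 yaw-th -92.04 F tool [-0.07 -0.15  0.2 ] M [ 0.1  -0.01 -0.09] w 0.5579290874276905
```

View pics/w18.png

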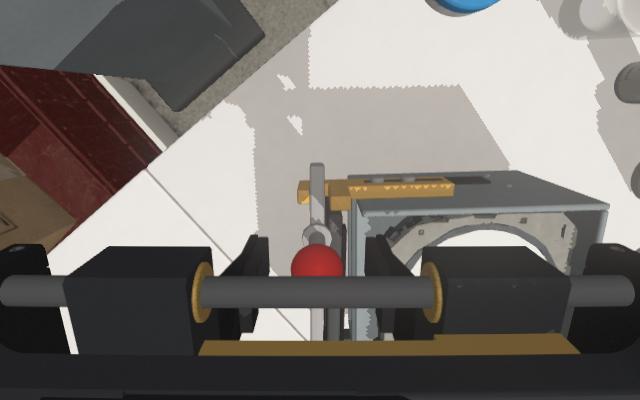

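Request:
{"method": "move_arm", "body": {"increments": "-0.2 0 -0.010 0 0 0 0; -0.2 0 -0.030 0 0 0 0; -0.2 0 -0.060 0 0 0 0; -0.2 0 -0.100 0 0 0 0; -0.2 0 -0.140 0 0 0 0; -0.2 0 -0.160 0 0 0 0; -0.2 0 -0.160 0 0 0 0"}}

```text
time_s: 19.65
tcp_pos: [0.4649, 0.1385, 0.2463]
ee_rot: [[0.786, 0.008, 0.618], [-0.618, 0.004, 0.786], [0.004, -1.0, 0.008]]
wrist_force: [0.1, 0.8, -0.2]
gripper_width: 0.601
```

```bash
python3 st.py; python3 - <<'E'
from h import *
from station import capture,sense,camera_params
im,d=capture("wrist");cv2.imwrite("pics/w19.png",im[:,:,::-1])
im,d=capture("side");cv2.imwrite("pics/s19.png",cv2.resize(im[150:330,190:400,::-1],None,fx=3.3,fy=3.3,interpolation=cv2.INTER_CUBIC))
E
```

```text
t 19.65 mag -23.7 47.0 z 0.2463 yaw-th -92.03 F tool [-0.39  0.21  0.67] M [ 0.11  0.02 -0.12] w 0.6013593248125888
```

View pics/w19.png

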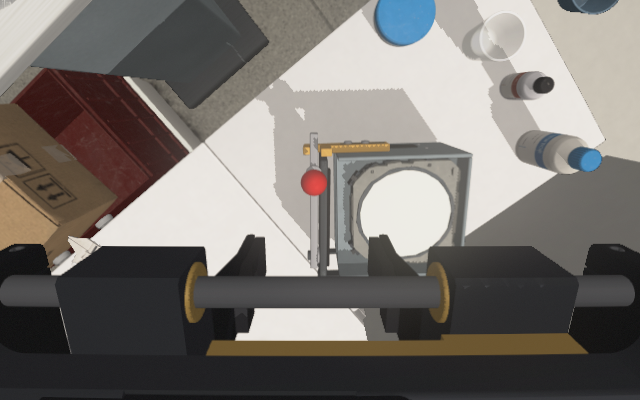

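View pics/s19.png

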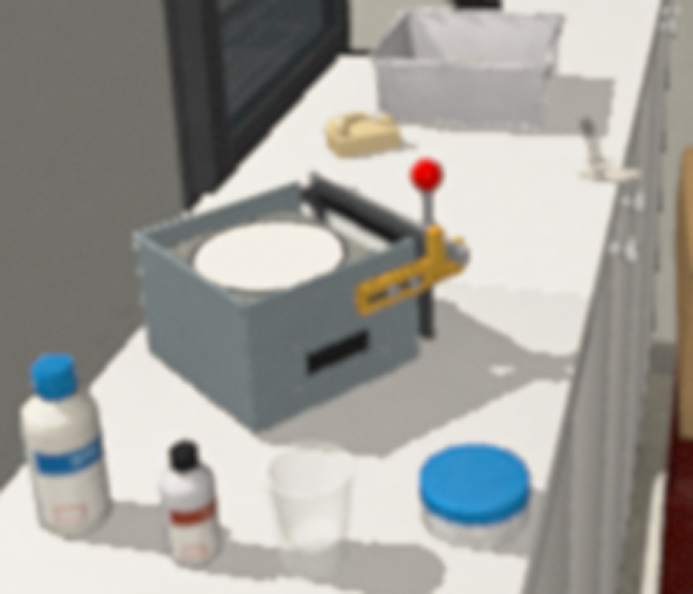

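```bash
python3 -c "
from station import r
print(r.finish_job())"
```

```text
the job is handed in; nothing more can be done
None
```

The magazine is loaded and the gate is latched shut by itself; I handed the job in at about 19.8 s of the 64 s allowed.

- **Blank:** I pushed it home with closed fingers, about 1.4 N while it slid. It stopped at the back wall at about 8 N. In the wrist picture taken straight afterwards it sat against the back wall, its middle at about x = 71.5 mm (70.5 expected, picture good to about 2 mm).
- **Latch:** I lifted the bar to about 0.165 rad, swung the gate shut over the nose, and felt the rear wall at a gate angle of about -0.035 rad, with less than 6 N across the gate. I then backed off about 1 mm, lowered the bar level into the notch and let go.
- **Final checks:** After letting go, the wrist force was about zero. After the hand rose clear, the side and wrist pictures showed the gate shut, the bar down in the notch behind the nose, and the bystanders where they had been.
- **Disagreement:** The fingertips really end about 30 mm above the reported TCP height. My first push therefore passed over the blank without moving it. I corrected the heights from the pictures and repeated it.
- **Notch position:** The camera put the notch about 3 mm deeper than touch did. I used the touch reading.

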